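Scan the case labels and stow the carriers under the bench riser

ROBOT

A 6-joint arm with a two-finger parallel gripper is mounted at the origin on a cart in front of the work surface, level with it; the furniture and walls round the work are solid. World frame = base frame: x ahead of the robot, y to its left, z up, the work surface at z = 0. Lengths are in m, angles in rad, forces in N, time in s.
With the tool pointing down it reaches from about 0.325 to 0.875 m from the base axis. Payload 4.4 kg.
Tool frame: the origin (TCP) lies between the finger pads; the fingertips stand 19 mm ahead of it and the grasp point (between the pads) is the TCP; z points along the fingers, y is the line along which they close (so a half turn about z gives the same grasp; the last joint's range is limited). The gripper opens to 85 mm and grips with 20 to 120 N. Pads are 22 mm wide; open, the fingers measure 114 mm over their backs; the gripper's body (76 mm by 85 mm) begins 54 mm behind the grasp point. The pads swing forward as they close: fully open they stand 13 mm farther back than shut.
Start: joints at [-1.393, 0.207, 1.542, -0, 1.393, -0.15], TCP at [0.186, -0.544, 0.25] pointing down, gripper open.
Joint ranges: [-2.73, 2.73], [-0.86, 2.22], [0.23, 2.46], [-1.11, 4.25], [0.08, 2.63], [-2.82, 2.82]. Speed limits (rad/s): [2.79, 2.79, 3.14, 3.14, 3.14, 3.14].

INTERFACE

Orientations are given as a unit quaternion [x, y, z, w].
In Python, from rig import * gives the robot as it stands.
- The arm moves only by the tool apply_moves, never from a script. Its argument "targets" is a list that holds one entry, the list of rows, each a list of 7 numbers: the finger opening in mm, from 0 to 85.4, then the shift along the tool's x, y, z in units of 40 mm (1.0 is 40 mm), then the turn, a rotation vector about the tool's x, y, z in units of 6 degrees (1.0 is 6 degrees). In form: [[[fingers, dx, dy, dz, rx, ry, rz], ...]]. A call has 1 to 5 rows; each row shifts and turns the commanded pose from where the row before left it, along the tool's axes as they then stand; what a row does not reach is not made up. A row lasts 1/12 s, in which the tool goes at most 41.7 mm and 7.16 degrees, less where a joint would pass 70% of its speed; a pose out of reach is approached as far as the arm can. A call is refused whole if a number of a shift passes 1 or a number of a turn 1, either way. A call with a gripper value outside its range is refused whole. The fingers move at their own pace and stop on an object; "grip_force" is the grip in N (left out, the last holds). Time passes only in rows, so rows that do not move let the fingers close. It gives the time, the measured TCP pose, the force, the opening and the grip force at its end, in the units of the state.
- read_state(): the state, without advancing time (a new reading comes with each control period).
- capture(name): name is "scene" or "top" or "wrist"; returns a dict with "frame" (420x560x3 uint8, blue, green, red), "z_map" (420x560 float32, m along the optical axis (not along the pixel's ray), 0 where there is no reading), "vfov" (degrees; the focal length in pixels is half the picture's height over the tangent of half this angle, whatever the lens; pixels are square), "cx", "cy" (the principal point, pixels), "view" (4x4, takes a point from world to camera coordinates); the wrist camera has in their place "hand_eye" (4x4, takes a point from camera to tool coordinates, whose origin is the TCP and whose axes are the flange's). Camera axes: x right, y down, z forward; pixel columns grow to the right and rows downward; lengths in m; the calibration is good to about 2 mm. A picture is of the moment at which its call begins: read the wrist's pose just before it.
- close_job(): hands the job in; it is judged then, once.
The state is a dict: "t": time; "joint_pos": joint angles; "joint_velocities": joint speeds; "tau": joint torques, N m; "tcp_pos": TCP position; "tcp_rot": TCP orientation; "force": force on the tool from outside, world axes, zero at the start; "torque": the same for the moment, N m; "width": finger opening in m; "grasp_force": force on a finger pad.
Only numpy, scipy, OpenCV 4.12 (cv2) and the standard library are available. Lean on these libraries where they do the work, as an engineer would, in place of code of your own. Each camera call takes 0.05 s, during which the arm holds its last target. There are 200 camera calls.

TASK

Log in the dental cases and put them away. With the label scanner, scan the label of each case carrier on the worktop in the order red, yellow, green (a colour may be missing) while it still stands out in the open, hang the scanner back upright in its dock, and slide every carrier, cast end first and label outwards, under the low white riser until it is fully home against the back stop, one to a bay, any bay, flat on the worktop and without hitting the riser's board; once all are home, take the scanner again, scan the location label on the riser's blue desk, and hang it back in its dock. To scan, aim the scanner squarely at the label's centre from about 10 cm and hold it steady for a good second; never touch a carrier with it, do not tip the carriers, and leave the wax jar and the dropper bottle where they are.

Things in the scene. Friction and masses are not known exactly. Their poses are not given: they have to be found in the camera images.
- carrier_red: red carrier plate 150 x 76 x 6 mm, a dental cast fixed on its rear half, 0.27 kg; may be absent. Origin: centre of the underside; x to the cast end, y across, z up. Grip fin at x = -38..-12 mm, 12 mm thick (y), to z = 70 mm: pinch it across y. Cast: x = 14..70 mm, 66 mm wide, top z = 48 mm. Sloped label desk: x = -74..-44 mm, 46 mm wide, to z = 26 mm. Stands on the worktop
- carrier_yellow: yellow carrier plate 150 x 76 x 6 mm, a dental cast fixed on its rear half, 0.27 kg; may be absent. Origin: centre of the underside; x to the cast end, y across, z up. Grip fin at x = -38..-12 mm, 12 mm thick (y), to z = 70 mm: pinch it across y. Cast: x = 14..70 mm, 66 mm wide, top z = 48 mm. Sloped label desk: x = -74..-44 mm, 46 mm wide, to z = 26 mm. Stands on the worktop
- carrier_green: green carrier plate 150 x 76 x 6 mm, a dental cast fixed on its rear half, 0.27 kg; may be absent. Origin: centre of the underside; x to the cast end, y across, z up. Grip fin at x = -38..-12 mm, 12 mm thick (y), to z = 70 mm: pinch it across y. Cast: x = 14..70 mm, 66 mm wide, top z = 48 mm. Sloped label desk: x = -74..-44 mm, 46 mm wide, to z = 26 mm. Stands on the worktop
- label_red (a point): centre of the white barcode label (25 x 40 mm) on the red carrier's front desk, at (-60.7, 0, 19.7) mm in the carrier's frame. z: the label's outward normal, 25 degrees from vertical, leaning to the carrier's -x (away from the fin); y: the carrier's y
- label_yellow (a point): centre of the white barcode label (25 x 40 mm) on the yellow carrier's front desk, at (-60.7, 0, 19.7) mm in the carrier's frame. z: the label's outward normal, 25 degrees from vertical, leaning to the carrier's -x (away from the fin); y: the carrier's y
- label_green (a point): centre of the white barcode label (25 x 40 mm) on the green carrier's front desk, at (-60.7, 0, 19.7) mm in the carrier's frame. z: the label's outward normal, 25 degrees from vertical, leaning to the carrier's -x (away from the fin); y: the carrier's y
- scanner: hand-held label scanner, 0.16 kg, handle up. Origin: centre of the underside of its flange (40 x 64 x 6 mm); z up, x the way it looks. Black handle 26 (x) x 24 (y) mm, z = 6..62 mm: pinch it across y; cap 22 x 19 mm on top to z = 67 mm. Below the flange a white head, 30 mm wide, slants forward and down; lowest point z = -44 mm. Hangs in the dock at the start
- scanner_window (a point): centre of the scanner's window, at (0, 0, -37.4) mm in its frame. z: the beam, 25 degrees from straight down towards the scanner's +x. With the handle upright and the scanner's x along a carrier's x the beam is square to that carrier's label. It reads at 65 to 135 mm from window to label
- dock: grey scanner dock, fixed. Origin: centre of the underside of its foot (110 x 104 x 8 mm); x, y as the docked scanner's. The flange rests on two cheeks along x, 70 mm long, tops at z = 62 mm, 44 mm apart inside, the head hanging between: docked scanner's origin at (0, 0, 62) mm. Outer lips 76 mm apart rise to z = 68 mm
- riser: low bench riser, fixed; open front to -x. Origin: centre of its footprint on the worktop. Board 84 x 326 mm, z = 58..70 mm, front edge x = -42 mm. Three bays centred at y = -104, 0, 104 mm, 96 mm clear; partitions begin at x = -30 mm. Black back stop, 22 mm high, front face x = 30 mm: a carrier at home has its origin at x = -45 mm
- riser_board: the white board of the riser with its blue label desk; origin at the centre of the board's underside, 58 mm above the riser's origin, same axes
- label_location (a point): centre of the white barcode location label (25 x 40 mm) on the blue sloped desk on the riser's board, at (15, 52, 84) mm in the riser's frame. z: its outward normal, 25 degrees from vertical, leaning to the riser's -x. The desk: x = 2..32 mm, y = 29..75 mm, to z = 97 mm
- wax_jar: brown jar with white lid, 52 mm across, 48 mm high; bystander, origin under its centre
- dropper_bottle: small white bottle with yellow dropper cap, 24 x 24 x 76 mm; bystander, origin under its centre

How it is judged:
On the way, in this order (a step that is already met when the one before it is completed fails the run):
1. scanner held on the red carrier's label for 1 s (window 65 to 135 mm away, beam within 12 mm of the label's centre each way and within 0.25 rad of square), the carrier still outside the riser (x of label_red in the frame of scanner_window between -0.012 and 0.012 m and y of label_red in the frame of scanner_window between -0.012 and 0.012 m and z of label_red in the frame of scanner_window between 0.065 and 0.135 m and angle between the z axis of label_red and the z axis of scanner_window, either way round below 0.25 rad and x of carrier_red in the frame of riser below -0.085 m), for 1 s.
2. scanner held on the yellow carrier's label for 1 s (window 65 to 135 mm away, beam within 12 mm of the label's centre each way and within 0.25 rad of square), the carrier still outside the riser (x of label_yellow in the frame of scanner_window between -0.012 and 0.012 m and y of label_yellow in the frame of scanner_window between -0.012 and 0.012 m and z of label_yellow in the frame of scanner_window between 0.065 and 0.135 m and angle between the z axis of label_yellow and the z axis of scanner_window, either way round below 0.25 rad and x of carrier_yellow in the frame of riser below -0.085 m), for 1 s.
3. scanner held on the green carrier's label for 1 s (window 65 to 135 mm away, beam within 12 mm of the label's centre each way and within 0.25 rad of square), the carrier still outside the riser (x of label_green in the frame of scanner_window between -0.012 and 0.012 m and y of label_green in the frame of scanner_window between -0.012 and 0.012 m and z of label_green in the frame of scanner_window between 0.065 and 0.135 m and angle between the z axis of label_green and the z axis of scanner_window, either way round below 0.25 rad and x of carrier_green in the frame of riser below -0.085 m), for 1 s.
4. scanner hung back upright in its dock (x of scanner in the frame of dock between -0.025 and 0.025 m and y of scanner in the frame of dock between -0.01 and 0.01 m and z of scanner in the frame of dock between 0.058 and 0.066 m and angle between scanner's own z axis and vertical below 0.1 rad and angle between the x axis of scanner and the x axis of dock, either way round below 0.3 rad and linear speed of scanner below 0.02 m/s), for 0.3 s.
5. with every carrier home in the riser, scanner held on the riser's blue location label for 1 s, aimed as before (x of label_location in the frame of scanner_window between -0.012 and 0.012 m and y of label_location in the frame of scanner_window between -0.012 and 0.012 m and z of label_location in the frame of scanner_window between 0.065 and 0.135 m and angle between the z axis of label_location and the z axis of scanner_window, either way round below 0.25 rad and x of carrier_red in the frame of riser between -0.054 and -0.035 m and y of carrier_red in the frame of riser between -0.14 and 0.14 m and z of each of carrier_red, carrier_yellow, carrier_green in the frame of riser below 0.005 m and angle between each of carrier_red, carrier_yellow, carrier_green's own z axis and vertical below 0.06 rad and angle between the x axis of each of carrier_red, carrier_yellow, carrier_green and the x axis of riser, either way round below 0.2 rad and x of each of label_red, label_yellow, label_green in the frame of riser below -0.08 m and linear speed of each of carrier_red, carrier_yellow, carrier_green below 0.02 m/s and x of carrier_yellow in the frame of riser between -0.054 and -0.035 m and y of carrier_yellow in the frame of riser between -0.14 and 0.14 m and x of carrier_green in the frame of riser between -0.054 and -0.035 m and y of carrier_green in the frame of riser between -0.14 and 0.14 m), for 1 s.
At the end, for the whole second after the job is handed in: Every carrier present stands flat in a bay of the riser, cast end in and label outwards, within 9 mm of the back stop and straight within 0.2 rad; the scanner hangs upright in its dock, either way round (within 25 mm along the cheeks, 10 mm across, 0.3 rad of yaw); all at rest (all of step 4 and x of carrier_red in the frame of riser between -0.054 and -0.035 m and y of carrier_red in the frame of riser between -0.14 and 0.14 m and z of each of carrier_red, carrier_yellow, carrier_green in the frame of riser below 0.005 m and angle between each of carrier_red, carrier_yellow, carrier_green's own z axis and vertical below 0.06 rad and angle between the x axis of each of carrier_red, carrier_yellow, carrier_green and the x axis of riser, either way round below 0.2 rad and x of each of label_red, label_yellow, label_green in the frame of riser below -0.08 m and linear speed of each of carrier_red, carrier_yellow, carrier_green below 0.02 m/s and x of carrier_yellow in the frame of riser between -0.054 and -0.035 m and y of carrier_yellow in the frame of riser between -0.14 and 0.14 m and x of carrier_green in the frame of riser between -0.054 and -0.035 m and y of carrier_green in the frame of riser between -0.14 and 0.14 m); the robot touches nothing.
It fails at once if a carrier presses against the riser's board (over 3 N) (contact force between any of carrier_red, carrier_yellow, carrier_green and riser_board above 3 N).
It fails at once if a carrier is tipped more than 0.5 rad (angle between any of carrier_red, carrier_yellow, carrier_green's own z axis and vertical above 0.5 rad).
It fails at once if the scanner touches a carrier (contact force between scanner and carrier_red above 0.5 N or contact force between scanner and carrier_yellow above 0.5 N or contact force between scanner and carrier_green above 0.5 N).
It fails at once if the wax jar or the dropper bottle is moved more than 30 mm (distance of any of wax_jar, dropper_bottle from where it was at the start of the episode above 0.03 m).
Of carrier_red, carrier_yellow, carrier_green only 2 to 3 are there at a start; the rules pass over those that are not, and their reading is None.
At some moment in a run one of carrier_red, carrier_yellow, carrier_green may be knocked a few centimetres aside while the robot is not near it.
It also fails if it takes over 210 s, if anything falls off the work surface, if the arm or the gripper's body presses on something with over 40 N, if the wrist force passes 120 N, or if a joint passes its speed limit or range.

## Working session

There is one attempt and no reset: what is moved stays moved. The work goes in short steps, Python scripts to look and compute and a tool call to move; the robot and the scene stay as the last step left them, time stands still between calls to the robot, and variables do not carry over. Pictures are saved under pics/ and viewed, at most 14 in all, crops included, and the job is handed in when it is done.

Besides the shell and the picture viewer there is one more tool, called after "Request:" as name([rows], argument=value, ...), one row to a line, values as JSON. apply_moves: Moves the arm, as the interface text tells. Its arguments: {"type":"object","properties":{"targets":{"type":"array","items":{"type":"array","items":{"type":"array","items":{"type":"number"}}}},"grip_force":{"type":"number"}},"required":["targets"]}

```bash
mkdir -p pics; ls; cat > h.py <<'E'
from rig import *
import numpy as np, cv2
from scipy.spatial.transform import Rotation as R
def cam(name):
    s=read_state(); c=capture(name); h,w=c["frame"].shape[:2]
    f=h/2/np.tan(np.radians(c["vfov"])/2)
    z=c["z_map"]; v,u=np.mgrid[:h,:w]
    P=np.stack([(u-c["cx"])/f*z,(v-c["cy"])/f*z,z],-1)
    if "view" in c: T=np.linalg.inv(c["view"])
    else:
        W=np.eye(4); W[:3,:3]=R.from_quat(s["tcp_rot"]).as_matrix(); W[:3,3]=s["tcp_pos"]; T=W@c["hand_eye"]
    P=P@T[:3,:3].T+T[:3,3]; P[z==0]=np.nan
    return c["frame"],P,T,f,c
E
python3 - <<'E'
from h import *
s=read_state(); print(s)
for n in("scene","top"):
    fr,P,T,f,c=cam(n); cv2.imwrite(f"pics/{n}0.png",fr); np.save(f"pics/{n}P.npy",P); print(n,T.round(3).tolist(),f,c["cx"],c["cy"])
E
```

```text
pics
{'t': 0.0, 'joint_pos': array([-1.39252158e+00,  2.07428582e-01,  1.54297958e+00,  4.31557608e-05,
        1.39349752e+00, -1.50502573e-01]), 'joint_velocities': array([ 0.00013182,  0.00106011, -0.00093222, -0.00048279, -0.00086059,
        0.00109458]), 'tau': array([-3.61649873e-04, -3.83031106e+01, -2.91598338e+01, -3.06161810e-04,
        1.04936058e-02,  7.10701428e-06]), 'tcp_pos': array([ 0.18552998, -0.54348315,  0.24910869]), 'tcp_rot': array([ 9.86518552e-01,  1.63645374e-01,  5.17420942e-06, -1.15669808e-03]), 'force': array([-0.665071  ,  0.10165963,  0.81977374]), 'torque': array([-0.03117065, -0.01892801, -0.04141699]), 'grasp_force': 0.0, 'width': 0.08544765233117949}
scene [[-0.884, -0.293, 0.364, 0.106], [-0.467, 0.592, -0.657, 0.783], [-0.023, -0.751, -0.66, 0.921], [0.0, 0.0, 0.0, 1.0]] 441.52545612979213 281.86599609605634 206.491819683287
top [[-0.005, -0.999, 0.048, 0.492], [-1.0, 0.004, -0.02, -0.052], [0.02, -0.048, -0.999, 1.176], [0.0, 0.0, 0.0, 1.0]] 396.33519885271517 282.4680329189332 213.29956734698376
```

View pics/top0.png

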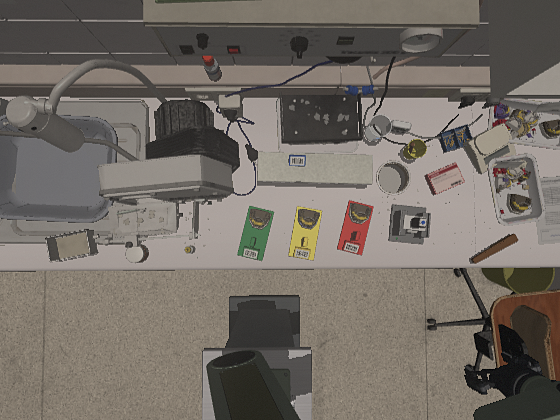

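View pics/scene0.png

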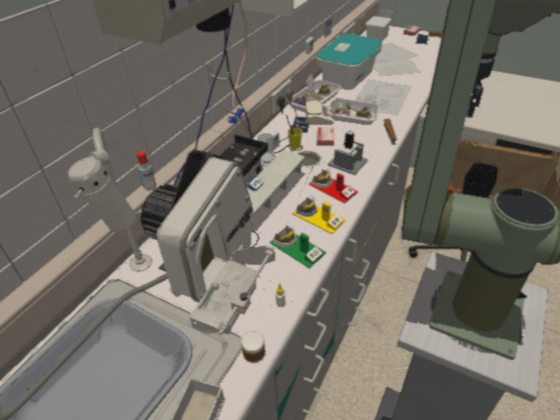

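The top view shows red (354,229), yellow (307,233), green (255,232), the dock with scanner (409,222), the riser (315,168) with its blue desk (297,160), the jar (137,255) and the dropper (189,249). All three carriers are present.

```bash
cat >> h.py <<'E'
HUE={'red':lambda h:(h<8)|(h>172),'yellow':lambda h:(h>20)&(h<34),'green':lambda h:(h>50)&(h<85)}
def carriers(fr,P,ylim=(-.6,.6)):
    hsv=cv2.cvtColor(fr,cv2.COLOR_BGR2HSV); out={}
    for k,fn in HUE.items():
        ok=fn(hsv[...,0].astype(int))&(hsv[...,1]>110)&(hsv[...,2]>50)&(P[...,2]>-.01)&(P[...,2]<.016)&(P[...,0]>.3)&(P[...,0]<.8)&(P[...,1]>-.5)&(P[...,1]<.5)
        n,l,st,ce=cv2.connectedComponentsWithStats(cv2.morphologyEx(ok.astype(np.uint8),cv2.MORPH_CLOSE,np.ones((7,7))))
        if n<2: continue
        i=1+st[1:,4].argmax(); q=P[(l==i)&ok][:,:2]
        (c,wh,a)=cv2.minAreaRect(q.astype(np.float32)*1000)
        a=np.radians(a)
        if wh[0]<wh[1]: a+=np.pi/2
        a=(a+np.pi/2)%np.pi-np.pi/2
        out[k]=(np.round(c,1),np.round(np.array(wh),1),round(a,3),len(q),round(float(np.nanmedian(P[(l==i)&ok][:,2])),4))
    return out
E
python3 - <<'E'
from h import *
fr,P,T,f,c=cam("top")
for k,v in carriers(fr,P).items(): print(k,v)
def rect(m):
    q=P[m][:,:2].astype(np.float32)*1000
    return cv2.minAreaRect(q),np.nanmedian(P[m],0).round(4),len(q)
def inb(r0,r1,c0,c1):
    m=np.zeros(P.shape[:2],bool); m[r0:r1,c0:c1]=1; return m
hsv=cv2.cvtColor(fr,cv2.COLOR_BGR2HSV)
z=P[...,2]
b=inb(145,195,250,380)&(z>.062)&(z<.078); print('board',rect(b))
bl=inb(145,175,280,315)&(hsv[...,1]>120)&(abs(hsv[...,0].astype(int)-110)<15)&(z>.06); print('desk',rect(bl))
d=inb(195,250,380,440)
for lo,hi in((.003,.013),(.055,.072),(.075,.15)): 
    m=d&(z>lo)&(z<hi); print(lo,rect(m) if m.any() else 0)
for n,bx in(('jar',(240,270,120,155)),('drop',(238,262,180,198))): 
    m=inb(*bx)&(z>.03); print(n,P[m].mean(0).round(3) if m.any() else 0)
print('table z',np.nanmedian(z[inb(200,220,270,290)]))
cv2.imwrite("pics/crop1.png",cv2.resize(fr[140:270,230:440],None,fx=3.8,fy=3.8,interpolation=cv2.INTER_CUBIC))
E
```

```text
red (array([ 506., -291.]), array([ 76.2, 149.1]), np.float64(-0.252), 651, 0.0052)
yellow (array([ 490.2, -141.9]), array([ 75.6, 148.3]), np.float64(-0.182), 717, 0.0056)
green (array([568.1,  15.3]), array([14.9,  2.9]), np.float64(1.556), 4, 0.0062)
board (((672.9263305664062, -166.41250610351562), (325.1983337402344, 86.28130340576172), 88.41727447509766), array([ 0.6693, -0.174 ,  0.0696]), 3292)
desk (((693.8599853515625, -115.3070297241211), (44.52660369873047, 26.827817916870117), 86.81205749511719), array([ 0.7048, -0.1099,  0.0845]), 27)
0.003 (((520.7393798828125, -454.4046630859375), (178.36935424804688, 161.08981323242188), 89.66317749023438), array([ 0.5087, -0.4417,  0.0067]), 689)
0.055 (((514.121826171875, -446.66033935546875), (87.59355163574219, 69.4018325805664), 83.70944213867188), array([ 0.5131, -0.4338,  0.065 ]), 486)
0.075 (((516.972412109375, -445.6390380859375), (23.657350540161133, 26.364347457885742), 83.09417724609375), array([ 0.5171, -0.4386,  0.122 ]), 141)
jar [0.443 0.332 0.08 ]
drop [0.45  0.185 0.064]
table z -0.00035504180320278245
```

View pics/crop1.png

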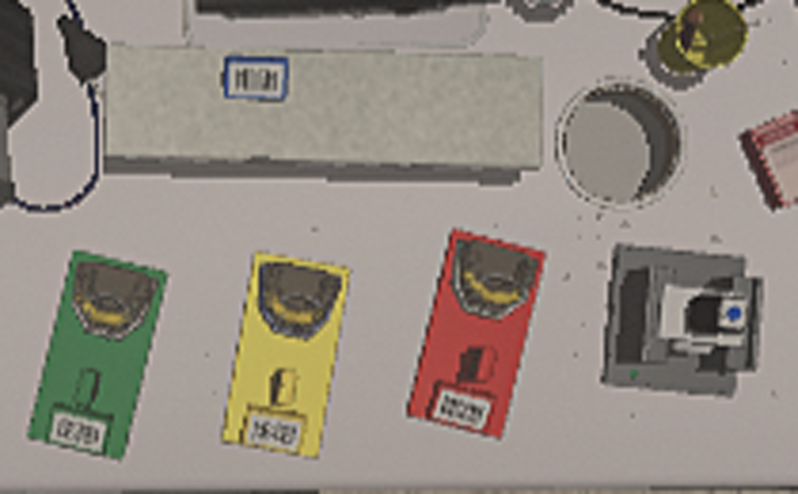

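Yellow, red, the board and the dock have plausible sizes. I'll fix the green threshold, then look at the dock from near to see which way the scanner faces.

Request:
apply_moves([
  [[85,1,0,0,0,0,0],[85,1,0,0,0,0,0],[85,1,0,0,0,0,0],[85,1,0,0,0,0,0],[85,1,0,0,0,0,0]],
])

```text
t: 0.57
tcp_pos: [0.3763, -0.4786, 0.2499]
tcp_rot: [0.987, 0.163, -0.0, -0.0]
force: [-0.7, -0.5, 0.6]
width: 0.0849
grasp_force: 0.0
```

Request:
apply_moves([
  [[85,0,0,0,0,0,0.85],[85,0,0,0,0,0,0.85],[85,0,0,0,0,0,0.85],[85,0,0,0,0,0,0.85],[85,0,0,0,0,0,0.85]],
])

```text
t: 0.98
tcp_pos: [0.3751, -0.4792, 0.2497]
tcp_rot: [0.998, -0.06, -0.0, -0.0]
force: [-0.3, -0.4, 0.1]
width: 0.0849
grasp_force: 0.0
```

```bash
cat >> h.py <<'E'
HUE['green']=lambda h:(h>40)&(h<95)
def yaw_now(s=None):
    s=s or read_state(); x=R.from_quat(s["tcp_rot"]).as_matrix()[:,0]; return np.arctan2(x[1],x[0])
def plan(pos,yaw=None):
    "local shift in units (at present attitude), then turn; tool kept straight down"
    s=read_state(); M=R.from_quat(s["tcp_rot"]).as_matrix(); p=np.array(s["tcp_pos"])
    d=M.T@(np.array(pos)-p)/.04
    y=np.arctan2(M[1,0],M[0,0])
    G=lambda a:np.array([[np.cos(a),np.sin(a),0],[np.sin(a),-np.cos(a),0],[0,0,-1.]])
    r=R.from_matrix(M.T@G(y if yaw is None else yaw)).as_rotvec(degrees=True)/6
    n=int(np.ceil(max(abs(d).max(),1e-3))); m=int(np.ceil(max(abs(r).max(),1e-3)))
    print("tcp",p.round(4),"yaw",round(y,3),"t",round(s["t"],2),"F",np.round(s["force"],1),"w",round(s["width"],4),"gf",round(s["grasp_force"],1))
    print(" shift",d.round(2),"= %d x"%n,(d/n).round(3)," turn",r.round(2),"= %d x"%m,(r/m).round(3))
E
python3 - <<'E'
from h import *
import pathlib
fr,P,T,f,c=cam("wrist"); print(c["hand_eye"].round(3).tolist(),c["hand_eye"].shape,f)
cv2.imwrite("pics/w1.png",fr)
plan([.45,-.445,.25],-.115)
s=open('h.py').read().replace("(hsv[...,1]>110)","(hsv[...,1]>90)").replace("hsv[...,2]>50","hsv[...,2]>40"); open('h.py','w').write(s)
E
python3 -c "
from h import *
fr,P,*_=cam('top')
print(carriers(fr,P))
print(cv2.cvtColor(fr,cv2.COLOR_BGR2HSV)[245:250,262],P[245:250,262])"
```

```text
[[-0.001, -0.964, -0.264, 0.067], [1.0, -0.001, -0.0, -0.0], [0.0, -0.264, 0.964, -0.125], [0.0, 0.0, 0.0, 1.0]] (4, 4) 333.76642795519206
tcp [ 0.375  -0.4792  0.2497] yaw -0.123 t 1.03 F [ 0.5 -0.9 -0.4] w 0.0851 gf 0.0
 shift [ 1.76 -1.08 -0.01] = 2 x [ 0.878 -0.539 -0.004]  turn [-0.01  0.01 -0.08] = 1 x [-0.009  0.006 -0.076]
{'red': (array([ 505.7, -290.9]), array([ 76.2, 149.8]), np.float64(-0.249), 689, 0.0056), 'yellow': (array([ 490.2, -142. ]), array([ 76. , 149.5]), np.float64(-0.18), 734, 0.0057), 'green': (array([490.9,   4.3]), array([ 74.3, 145.4]), np.float64(-0.246), 398, 0.0057)}
[[ 64  91 118]
 [ 64  90 119]
 [ 63  90 119]
 [ 63  92 119]
 [ 64  91 118]] [[ 0.45453692 -0.01533591  0.00553714]
 [ 0.45159184 -0.01531925  0.00523014]
 [        nan         nan         nan]
 [ 0.44572008 -0.01530273  0.00514999]
 [ 0.44303721 -0.01548501  0.01116948]]
```

View pics/w1.png

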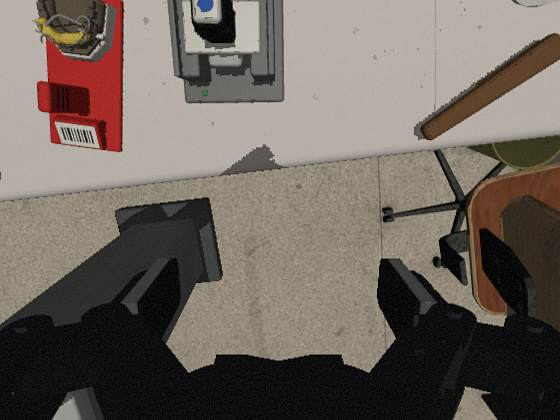

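Wrist view: scanner in the dock at about (225,25), with something light sticking out below the flange at (227,60). I'll move above it and use depth to decide its facing.

Request:
apply_moves([
  [[85,0.94,-0.27,-0.2,0,0,0],[85,0.94,-0.27,-0.2,0,0,0],[85,0.94,-0.27,-0.2,0,0,0],[85,0.94,-0.27,0,0,0,0],[85,0,0,0,0,0,0]],
])

```text
t: 1.5
tcp_pos: [0.5357, -0.4516, 0.2738]
tcp_rot: [0.999, -0.054, 0.002, -0.001]
force: [-1.6, 0.8, -1.0]
width: 0.0849
grasp_force: 0.0
```

```bash
python3 - <<'E'
from h import *
fr,P,T,f,c=cam("wrist"); cv2.imwrite("pics/w2.png",fr); plan([.515,-.445,.25],-.115)
z=P[...,2]; q=(P[...,0]>.4)&(P[...,0]<.62)&(P[...,1]>-.53)&(P[...,1]<-.36)
for n,lo,hi in(('foot',.004,.012),('flange/lips',.06,.072),('cap',.115,.14),('handle',.075,.115),('low',.015,.05)):
    m=q&(z>lo)&(z<hi); 
    if m.sum()>5: print(n,m.sum(),cv2.minAreaRect(P[m][:,:2].astype(np.float32)*1000),P[m].mean(0).round(4))
# white pixels at flange height
hsv=cv2.cvtColor(fr,cv2.COLOR_BGR2HSV)
for n,lo,hi in(('fl white',.062,.072),('head white',.0,.055)):
    m=q&(z>lo)&(z<hi)&(hsv[...,1]<40)&(hsv[...,2]>185)&(abs(P[...,0]-.515)<.05)&(abs(P[...,1]+.445)<.03 if n[0]=='h' else True)
    if m.sum()>5: print(n,m.sum(),cv2.minAreaRect(P[m][:,:2].astype(np.float32)*1000),P[m].min(0).round(3),P[m].max(0).round(3))
E
```

```text
tcp [ 0.5324 -0.4525  0.2732] yaw -0.109 t 1.55 F [-0.1  0.5  0.2] w 0.0849 gf 0.0
 shift [-0.45 -0.14  0.58] = 1 x [-0.453 -0.138  0.58 ]  turn [-0.01 -0.    0.05] = 1 x [-0.009 -0.     0.054]
foot 2800 ((538.2327880859375, -451.95147705078125), (152.72787475585938, 163.17481994628906), 89.86040496826172) [ 0.5463 -0.4513  0.0087]
flange/lips 3545 ((515.9722290039062, -448.0742492675781), (86.16607666015625, 70.11664581298828), 84.09626770019531) [ 0.5191 -0.4482  0.0666]
cap 823 ((518.2964477539062, -448.295654296875), (23.82208824157715, 25.871854782104492), 82.82748413085938) [ 0.5206 -0.4484  0.1271]
handle 265 ((518.34228515625, -448.2745361328125), (24.247732162475586, 26.643152236938477), 83.41712188720703) [ 0.5306 -0.4496  0.0972]
low 362 ((560.3189697265625, -459.71630859375), (84.33262634277344, 167.77305603027344), 62.78811264038086) [ 0.5635 -0.4719  0.0305]
```

View pics/w2.png

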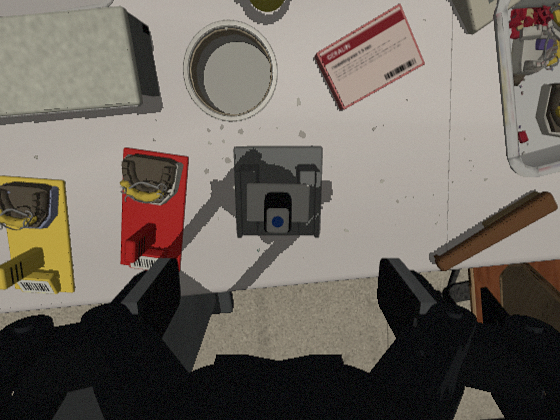

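```bash
python3 - <<'E'
import numpy as np
P=np.load("pics/topP.npy")
for r in range(226,240): print(r,P[r,411].round(3),P[r,414].round(3))
E
```

```text
226 [ 0.507 -0.434  0.074] [ 0.507 -0.436  0.093]
227 [ 0.505 -0.436  0.068] [ 0.505 -0.442  0.077]
228 [ 0.502 -0.436  0.068] [ 0.502 -0.445  0.068]
229 [ 0.499 -0.436  0.067] [ 0.499 -0.444  0.069]
230 [ 0.496 -0.439  0.06 ] [ 0.496 -0.448  0.059]
231 [ 0.493 -0.441  0.055] [ 0.493 -0.451  0.051]
232 [ 0.491 -0.441  0.053] [ 0.491 -0.45   0.051]
233 [ 0.488 -0.456  0.01 ] [ 0.488 -0.465  0.01 ]
234 [ 0.485 -0.458  0.004] [ 0.485 -0.467  0.005]
235 [ 0.482 -0.456  0.009] [ 0.482 -0.465  0.009]
236 [ 0.479 -0.457  0.007] [ 0.479 -0.466  0.007]
237 [ 0.476 -0.455  0.011] [ 0.476 -0.466  0.006]
238 [ 0.473 -0.456  0.008] [nan nan nan]
239 [ 0.47  -0.457  0.005] [ 0.47  -0.466  0.007]
```

The protrusion sits at z = 0.052–0.060 on the -x side, just under the flange. That is the back of the slanted head, so the scanner looks along world +x at yaw about -0.115. Going in to grasp it.

Request:
apply_moves([
  [[85,-0.37,-0.1,0.5,0,0,0.05],[85,0,0,1,0,0,0],[85,0,0,0.6,0,0,0],[85,0,0,0,0,0,0],[85,0,0,0,0,0,0]],
])

```text
t: 1.97
tcp_pos: [0.5131, -0.4478, 0.188]
tcp_rot: [0.998, -0.061, -0.002, -0.002]
force: [-0.5, -0.3, 0.8]
width: 0.0851
grasp_force: 0.0
```

```bash
python3 - <<'E'
from h import *
plan([.518,-.447,.100],-.115)
E
```

```text
tcp [ 0.5131 -0.4478  0.188 ] yaw -0.121 t 1.97 F [-0.5 -0.3  0.8] w 0.0851 gf 0.0
 shift [ 0.13 -0.03  2.2 ] = 3 x [ 0.043 -0.009  0.734]  turn [-0.03  0.04 -0.06] = 1 x [-0.032  0.041 -0.062]
```

Request:
apply_moves([
  [[85,0.13,-0.03,0.5,-0.03,0.04,-0.06],[85,0,0,0.5,0,0,0],[85,0,0,0.5,0,0,0],[85,0,0,0.4,0,0,0],[85,0,0,0.3,0,0,0]],
])

```text
t: 2.38
tcp_pos: [0.5211, -0.4495, 0.1038]
tcp_rot: [0.998, -0.057, 0.003, 0.003]
force: [1.2, 0.6, -0.1]
width: 0.085
grasp_force: 0.0
```

Request:
apply_moves([
  [[0,0,0,0,0,0,0],[0,0,0,0,0,0,0],[0,0,0,0,0,0,0],[0,0,0,0,0,0,0],[0,0,0,0,0,0,0]],
], grip_force=50)

```text
t: 2.8
tcp_pos: [0.5215, -0.4491, 0.1042]
tcp_rot: [0.998, -0.058, 0.003, 0.003]
force: [-1.1, -0.2, 0.3]
width: 0.0249
grasp_force: 0.0
```

Request:
apply_moves([
  [[0,0,0,0,0,0,0],[0,0,0,0,0,0,0],[0,0,0,0,0,0,0],[0,0,0,0,0,0,0]],
])

```text
t: 3.13
tcp_pos: [0.5216, -0.4491, 0.1043]
tcp_rot: [0.998, -0.058, 0.003, 0.003]
force: [0.3, -0.3, 5.2]
width: 0.0236
grasp_force: 49.9
```

```bash
python3 - <<'E'
from h import *
plan([.518,-.447,.240],-.115)
fr,P,*_=cam("top"); print(carriers(fr,P))
E
```

```text
tcp [ 0.5216 -0.4491  0.1043] yaw -0.115 t 3.13 F [ 0.3 -0.3  5.2] w 0.0236 gf 49.9
 shift [-0.07 -0.02 -3.39] = 4 x [-0.018 -0.006 -0.848]  turn [ 0.05 -0.06 -0.  ] = 1 x [ 0.05  -0.065 -0.002]
{'red': (array([ 505.7, -291. ]), array([ 77.1, 149.8]), np.float64(-0.249), 690, 0.0056), 'yellow': (array([ 490.1, -142.1]), array([ 76.2, 149.8]), np.float64(-0.181), 733, 0.0057), 'green': (array([491.2,   4.4]), array([ 74.4, 145.5]), np.float64(-0.242), 369, 0.0061)}
```

Request:
apply_moves([
  [[0,0,0,-0.4,0.05,-0.06,0],[0,0,0,-0.8,0,0,0],[0,0,0,-0.9,0,0,0],[0,0,0,-0.9,0,0,0],[0,0,0,-0.4,0,0,0]],
])

```text
t: 3.6
tcp_pos: [0.5222, -0.4498, 0.2438]
tcp_rot: [0.998, -0.057, 0.002, 0.002]
force: [0.4, -0.8, 0.3]
width: 0.0237
grasp_force: 49.3
```

Request:
apply_moves([
  [[0,-0.66,-0.84,0,0,0,0],[0,-0.66,-0.84,0,0,0,0],[0,-0.66,-0.84,0,0,0,0],[0,-0.66,-0.84,0,0,0,0],[0,-0.66,-0.84,0,0,0,0]],
])

```text
t: 4.02
tcp_pos: [0.4101, -0.2688, 0.2378]
tcp_rot: [0.998, -0.058, -0.002, -0.002]
force: [0.7, 0.1, -0.3]
width: 0.0237
grasp_force: 49.6
```

Request:
apply_moves([
  [[0,0,0,0.5,0,0,0.65],[0,0,0,0.5,0,0,0.64],[0,0,0,0,0,0,0]],
])

```text
t: 4.27
tcp_pos: [0.4088, -0.2676, 0.1949]
tcp_rot: [0.992, -0.125, -0.005, -0.003]
force: [-0.9, 0.5, -3.0]
width: 0.0235
grasp_force: 49.6
```

```bash
cat >> h.py <<'E'
def scanpose(c,a,zoff=.042,xoff=.0035,back=.103,zs=.1477):
    "TCP target for a carrier at c (mm), yaw a"
    u=np.array([np.cos(a),np.sin(a)]); return np.r_[np.array(c)/1000-(back-xoff)*u,zs+zoff],a
def labels(fr,P,near,r=.05):
    "white label centroid near a point"
    m=(np.linalg.norm(P-np.array(near),axis=-1)<r)&(fr.min(-1)>130)&(fr.max(-1).astype(int)-fr.min(-1)<40)&(P[...,2]>.012)
    return P[m].mean(0).round(4),m.sum()
E
python3 - <<'E'
from h import *
fr,P,*_=cam("top"); C=carriers(fr,P); print(C)
for k,(c,wh,a,*_) in C.items():
    p,a=scanpose(c,a); print(k,p.round(4))
    l=np.r_[np.array(c)/1000-.0607*np.array([np.cos(a),np.sin(a)]),.0197]; print("label",l.round(4),labels(fr,P,l,.028))
p,a=scanpose([505.8,-291],-.249); plan(p,a)
fr,P,*_=cam("wrist"); cv2.imwrite("pics/w3.png",fr)
E
```

```text
{'red': (array([ 505.8, -291.1]), array([ 76.2, 150.1]), np.float64(-0.253), 687, 0.0057), 'yellow': (array([ 490.1, -141.9]), array([ 75.8, 149.7]), np.float64(-0.185), 734, 0.0058), 'green': (array([491.3,   4.4]), array([ 74.4, 145.6]), np.float64(-0.241), 372, 0.0059)}
red [ 0.4095 -0.2662  0.1897]
label [ 0.447  -0.2759  0.0197] (array([ 0.447 , -0.2762,  0.0195]), np.int64(60))
yellow [ 0.3923 -0.1236  0.1897]
label [ 0.4304 -0.1307  0.0197] (array([ 0.431 , -0.1298,  0.0201]), np.int64(63))
green [0.3947 0.0281 0.1897]
label [0.4324 0.0189 0.0197] (array([0.4308, 0.0184, 0.0197]), np.int64(68))
tcp [ 0.4099 -0.2688  0.1966] yaw -0.249 t 4.32 F [-0.1  0.4 -2. ] w 0.0232 gf 49.6
 shift [-0.02 -0.05  0.17] = 1 x [-0.025 -0.052  0.172]  turn [-0.05  0.07  0.  ] = 1 x [-0.045  0.075  0.004]
```

View pics/w3.png

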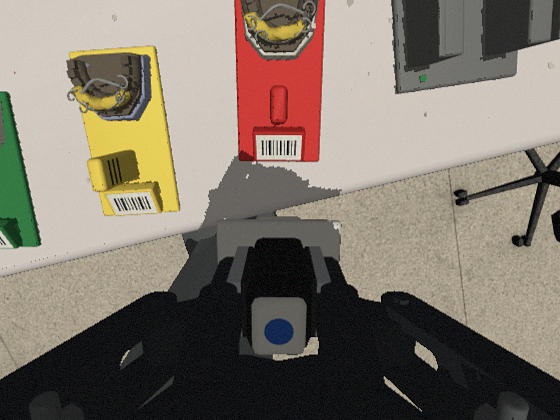

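The wrist view shows the scanner square behind the red label at (278,147). I'll correct slightly, hold, then go on to yellow.

Request:
apply_moves([
  [[0,-0.02,-0.05,0.17,-0.05,0.07,0],[0,0,0,0,0,0,0],[0,0,0,0,0,0,0],[0,0,0,0,0,0,0],[0,0,0,0,0,0,0]],
])

```text
t: 4.78
tcp_pos: [0.4118, -0.2691, 0.1926]
tcp_rot: [0.992, -0.125, 0.003, 0.002]
force: [-0.7, 0.8, -1.8]
width: 0.0235
grasp_force: 49.8
```

Request:
apply_moves([
  [[0,0,0,0,0,0,0],[0,0,0,0,0,0,0],[0,0,0,0,0,0,0],[0,0,0,0,0,0,0],[0,0,0,0,0,0,0]],
])

```text
t: 5.2
tcp_pos: [0.4114, -0.2686, 0.1921]
tcp_rot: [0.992, -0.125, 0.002, 0.002]
force: [0.4, 0.5, -1.8]
width: 0.0236
grasp_force: 49.8
```

Request:
apply_moves([
  [[0,0,0,0,0,0,0],[0,0,0,0,0,0,0],[0,0,0,0,0,0,0],[0,0,0,0,0,0,0],[0,0,0,0,0,0,0]],
])

```text
t: 5.62
tcp_pos: [0.4115, -0.2686, 0.1921]
tcp_rot: [0.992, -0.125, 0.002, 0.002]
force: [0.2, 0.4, -1.3]
width: 0.0235
grasp_force: 49.8
```

Request:
apply_moves([
  [[0,0,0,0,0,0,0],[0,0,0,0,0,0,0],[0,0,0,0,0,0,0],[0,0,0,0,0,0,0],[0,0,0,0,0,0,0]],
])

```text
t: 6.03
tcp_pos: [0.4114, -0.2686, 0.1921]
tcp_rot: [0.992, -0.125, 0.002, 0.002]
force: [-0.7, -0.3, -1.6]
width: 0.0237
grasp_force: 49.8
```

```bash
cat > look.py <<'E'
from h import *
import sys
fr,P,*_=cam("top"); C=carriers(fr,P)
for k,(c,wh,a,n,z) in C.items():
    l=np.r_[np.array(c)/1000-.0607*np.array([np.cos(a),np.sin(a)]),.0197]
    print(k,c,wh,a,n,"label",l.round(4),labels(fr,P,l,.028)[0])
if len(sys.argv)>1:
    c,wh,a,*_=C[sys.argv[1]]; p,a=scanpose(c,a); print("target",p.round(4)); plan(p,a)
E
python3 look.py yellow
```

```text
red [ 505.9 -291.1] [ 76.5 148.9] -0.249 680 label [ 0.4471 -0.2761  0.0197] [ 0.4472 -0.2759  0.0196]
yellow [ 490.2 -141.9] [ 75.9 149.8] -0.184 738 label [ 0.4305 -0.1308  0.0197] [ 0.431  -0.1298  0.0205]
green [490.9   4.4] [ 74.2 145.8] -0.242 398 label [0.432  0.0189 0.0197] [0.431  0.0179 0.0199]
target [ 0.3924 -0.1237  0.1897]
tcp [ 0.4115 -0.2686  0.1921] yaw -0.25 t 6.08 F [ 0.4 -0.3 -2.1] w 0.0234 gf 49.8
 shift [-1.36 -3.39  0.04] = 4 x [-0.34  -0.848  0.01 ]  turn [ 0.03 -0.05 -0.63] = 1 x [ 0.035 -0.046 -0.633]
```

Request:
apply_moves([
  [[0,-0.34,-0.85,0,0,0,0],[0,-0.34,-0.85,0,0,0,0],[0,-0.34,-0.85,0.04,0,0,0],[0,-0.34,-0.84,0,0,0,0],[0,0,0,0,0.03,-0.05,-0.63]],
])

```text
t: 6.5
tcp_pos: [0.3899, -0.1179, 0.1886]
tcp_rot: [0.996, -0.089, -0.002, -0.002]
force: [0.1, -0.4, -2.1]
width: 0.0236
grasp_force: 50.3
```

Request:
apply_moves([
  [[0,0,0,0,0,0,0],[0,0,0,0,0,0,0],[0,0,0,0,0,0,0]],
])

```text
t: 6.75
tcp_pos: [0.3928, -0.1246, 0.1902]
tcp_rot: [0.996, -0.093, 0.0, 0.001]
force: [0.2, -0.1, -1.2]
width: 0.0235
grasp_force: 50.2
```

```bash
python3 look.py yellow
```

```text
red [ 505.9 -290.7] [ 76.5 150. ] -0.251 685 label [ 0.4471 -0.2756  0.0197] [ 0.4473 -0.276   0.0197]
yellow [ 490.3 -141.9] [ 75.9 149.7] -0.182 736 label [ 0.4306 -0.1309  0.0197] [ 0.435  -0.1298  0.0212]
green [491.2   4.3] [ 74.4 145.7] -0.244 481 label [0.4323 0.019  0.0197] [0.4314 0.0186 0.0205]
target [ 0.3924 -0.1239  0.1897]
tcp [ 0.3928 -0.1247  0.1901] yaw -0.186 t 6.8 F [ 0.3 -0.5 -1.6] w 0.0232 gf 50.2
 shift [-0.01 -0.02  0.01] = 1 x [-0.012 -0.019  0.01 ]  turn [ 0.01 -0.   -0.04] = 1 x [ 0.01  -0.004 -0.043]
```

Request:
apply_moves([
  [[0,0,0,0,0,0,0],[0,0,0,0,0,0,0],[0,0,0,0,0,0,0],[0,0,0,0,0,0,0],[0,0,0,0,0,0,0]],
])

```text
t: 7.22
tcp_pos: [0.3923, -0.124, 0.1897]
tcp_rot: [0.996, -0.092, -0.0, 0.0]
force: [0.3, 0.6, -0.9]
width: 0.0236
grasp_force: 50.2
```

Request:
apply_moves([
  [[0,0,0,0,0,0,0],[0,0,0,0,0,0,0],[0,0,0,0,0,0,0],[0,0,0,0,0,0,0],[0,0,0,0,0,0,0]],
])

```text
t: 7.63
tcp_pos: [0.3923, -0.1237, 0.1898]
tcp_rot: [0.996, -0.092, -0.0, 0.0]
force: [0.6, -0.8, -1.5]
width: 0.0235
grasp_force: 50.2
```

Request:
apply_moves([
  [[0,0,0,0,0,0,0],[0,0,0,0,0,0,0],[0,0,0,0,0,0,0],[0,0,0,0,0,0,0],[0,0,0,0,0,0,0]],
])

```text
t: 8.05
tcp_pos: [0.3923, -0.1238, 0.1898]
tcp_rot: [0.996, -0.092, -0.0, 0.0]
force: [-0.0, 0.2, -1.9]
width: 0.0234
grasp_force: 50.2
```

```bash
python3 look.py green
```

```text
red [ 506.  -290.9] [ 76.7 150.4] -0.252 686 label [ 0.4472 -0.2758  0.0197] [ 0.447  -0.2763  0.0198]
yellow [ 490.1 -141.8] [ 75.8 150.1] -0.183 734 label [ 0.4304 -0.1308  0.0197] [ 0.4345 -0.131   0.0216]
green [491.3   4.5] [ 74.5 145.8] -0.242 478 label [0.4324 0.019  0.0197] [0.4315 0.0187 0.0198]
target [0.3947 0.0283 0.1897]
tcp [ 0.3924 -0.1238  0.1898] yaw -0.184 t 8.1 F [-0.1 -0.4 -1.8] w 0.0235 gf 50.2
 shift [-0.64 -3.75  0.  ] = 4 x [-0.16  -0.937  0.   ]  turn [0.   0.   0.55] = 1 x [0.005 0.003 0.551]
```

Request:
apply_moves([
  [[0,-0.16,-0.94,0,0,0,0],[0,-0.16,-0.94,0,0,0,0],[0,-0.16,-0.94,0,0,0,0],[0,-0.17,-0.93,0,0,0,0],[0,0,0,0,0,0,0.55]],
])

```text
t: 8.52
tcp_pos: [0.3933, 0.0343, 0.1896]
tcp_rot: [0.993, -0.118, -0.001, -0.002]
force: [-0.5, -0.6, -2.0]
width: 0.0232
grasp_force: 50.7
```

Request:
apply_moves([
  [[0,0,0,0,0,0,0],[0,0,0,0,0,0,0],[0,0,0,0,0,0,0]],
])

```text
t: 8.77
tcp_pos: [0.3945, 0.0277, 0.1898]
tcp_rot: [0.993, -0.121, -0.0, 0.0]
force: [-0.2, 0.2, -2.5]
width: 0.0232
grasp_force: 50.7
```

```bash
python3 look.py green
```

```text
red [ 505.7 -291.2] [ 76.9 150.1] -0.257 681 label [ 0.447  -0.2758  0.0197] [ 0.4472 -0.276   0.0193]
yellow [ 490.3 -142. ] [ 75.9 150. ] -0.181 733 label [ 0.4306 -0.1311  0.0197] [ 0.4311 -0.1297  0.0199]
green [491.3   4.5] [ 74.6 145.7] -0.241 572 label [0.4324 0.019  0.0197] [0.4313 0.0189 0.0198]
target [0.3947 0.0282 0.1897]
tcp [0.3945 0.0275 0.1898] yaw -0.243 t 8.82 F [ 0.6  0.2 -1.1] w 0.0233 gf 50.7
 shift [ 0.   -0.02  0.  ] = 1 x [ 0.    -0.02   0.001]  turn [ 0.01  0.   -0.02] = 1 x [ 0.007  0.002 -0.02 ]
```

Request:
apply_moves([
  [[0,0,0,0,0,0,0],[0,0,0,0,0,0,0],[0,0,0,0,0,0,0],[0,0,0,0,0,0,0],[0,0,0,0,0,0,0]],
])

```text
t: 9.23
tcp_pos: [0.3943, 0.0281, 0.1897]
tcp_rot: [0.993, -0.121, -0.0, 0.0]
force: [0.5, 0.6, -1.4]
width: 0.0236
grasp_force: 50.7
```

Request:
apply_moves([
  [[0,0,0,0,0,0,0],[0,0,0,0,0,0,0],[0,0,0,0,0,0,0],[0,0,0,0,0,0,0],[0,0,0,0,0,0,0]],
])

```text
t: 9.65
tcp_pos: [0.3943, 0.0285, 0.1897]
tcp_rot: [0.993, -0.121, -0.0, 0.0]
force: [-0.4, -0.0, -1.9]
width: 0.0235
grasp_force: 50.7
```

Request:
apply_moves([
  [[0,0,0,0,0,0,0],[0,0,0,0,0,0,0],[0,0,0,0,0,0,0],[0,0,0,0,0,0,0],[0,0,0,0,0,0,0]],
])

```text
t: 10.07
tcp_pos: [0.3943, 0.0285, 0.1897]
tcp_rot: [0.993, -0.121, -0.0, 0.0]
force: [-0.9, 0.1, -2.0]
width: 0.0233
grasp_force: 50.7
```

```bash
python3 look.py green; python3 -c "
from h import *
plan([.5216,-.4491,.244],-.115)
fr,P,*_=cam('wrist'); cv2.imwrite('pics/w4.png',fr)"
```

```text
red [ 506.  -291.1] [ 76.  149.2] -0.254 685 label [ 0.4472 -0.2758  0.0197] [ 0.4473 -0.2767  0.0191]
yellow [ 490.2 -141.8] [ 76.1 149.9] -0.181 736 label [ 0.4305 -0.1309  0.0197] [ 0.4309 -0.1299  0.0202]
green [491.3   4.5] [ 74.5 145.8] -0.242 565 label [0.4324 0.019  0.0197] [0.4312 0.0187 0.0197]
target [0.3947 0.0283 0.1897]
tcp [0.3943 0.0285 0.1897] yaw -0.242 t 10.12 F [ 1.   0.  -1.3] w 0.0234 gf 50.7
 shift [0.01 0.   0.  ] = 1 x [0.011 0.001 0.   ]  turn [0. 0. 0.] = 1 x [0.005 0.003 0.001]
tcp [0.3943 0.0285 0.1897] yaw -0.242 t 10.12 F [ 1.   0.  -1.3] w 0.0234 gf 50.7
 shift [ 5.95 10.83 -1.35] = 11 x [ 0.541  0.985 -0.123]  turn [ 0.    0.   -1.21] = 2 x [ 0.002  0.002 -0.606]
```

View pics/w4.png

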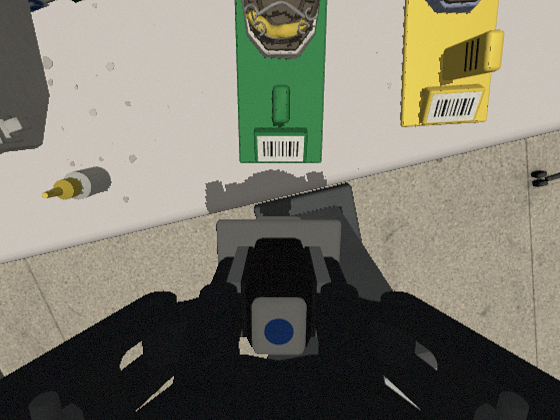

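The picture shows the scanner square on the green label at (281,148), held 1.4 s. Now back to the dock.

Request:
apply_moves([
  [[0,0,0,-0.7,0,0,0],[0,0,0,-0.65,0,0,0],[0,0.54,0.98,0,0,0,0],[0,0.54,0.98,0,0,0,0],[0,0.54,0.98,0,0,0,0]],
])

```text
t: 10.58
tcp_pos: [0.4274, -0.0932, 0.2448]
tcp_rot: [0.993, -0.119, 0.001, 0.001]
force: [1.0, 0.8, -0.8]
width: 0.0233
grasp_force: 50.7
```

Request:
apply_moves([
  [[0,0.54,0.98,0,0,0,0],[0,0.54,0.98,0,0,0,0],[0,0.54,0.98,0,0,0,0],[0,0.54,0.98,0,0,0,0],[0,0.54,0.98,0,0,0,0]],
])

```text
t: 11.0
tcp_pos: [0.4806, -0.2956, 0.2435]
tcp_rot: [0.993, -0.121, -0.0, 0.0]
force: [-0.1, -0.3, -2.2]
width: 0.0234
grasp_force: 50.7
```

Request:
apply_moves([
  [[0,0.54,0.98,0,0,0,0],[0,0.54,0.98,0,0,0,0],[0,0.54,0.98,0,0,0,0],[0,0,0,0,0,0,-0.6],[0,0,0,0,0,0,-0.6]],
])

```text
t: 11.42
tcp_pos: [0.5125, -0.417, 0.2415]
tcp_rot: [0.998, -0.058, -0.001, -0.001]
force: [0.7, -0.2, -1.2]
width: 0.0233
grasp_force: 50.7
```

Request:
apply_moves([
  [[0,0,0,0,0,0,0],[0,0,0,0,0,0,0],[0,0,0,0,0,0,0]],
])

```text
t: 11.67
tcp_pos: [0.5129, -0.4138, 0.2437]
tcp_rot: [0.998, -0.059, -0.0, 0.0]
force: [-0.6, 0.7, -2.3]
width: 0.0233
grasp_force: 50.7
```

```bash
python3 -c "
from h import *
plan([.5216,-.4491,.105],-.115)"
```

```text
tcp [ 0.5129 -0.4138  0.2437] yaw -0.117 t 11.67 F [-0.6  0.7 -2.3] w 0.0233 gf 50.7
 shift [0.32 0.85 3.47] = 4 x [0.081 0.212 0.867]  turn [ 0.    0.01 -0.02] = 1 x [ 0.003  0.006 -0.02 ]
```

Request:
apply_moves([
  [[0,0.16,0.43,0,0,0,-0.02],[0,0.16,0.42,0,0,0,0],[0,0,0,0.7,0,0,0],[0,0,0,0.7,0,0,0],[0,0,0,0,0,0,0]],
])

```text
t: 12.08
tcp_pos: [0.5189, -0.4461, 0.1811]
tcp_rot: [0.998, -0.057, -0.005, -0.004]
force: [-1.2, 1.3, -3.0]
width: 0.0234
grasp_force: 50.6
```

Request:
apply_moves([
  [[0,0,0,0,0,0,0],[0,0,0,0,0,0,0]],
])

```text
t: 12.25
tcp_pos: [0.5222, -0.4495, 0.1893]
tcp_rot: [0.998, -0.057, 0.0, 0.001]
force: [-0.3, -0.5, -0.6]
width: 0.0233
grasp_force: 50.6
```

```bash
python3 -c "
from h import *
plan([.5216,-.4491,.105],-.115)"
```

```text
tcp [ 0.5222 -0.4495  0.1893] yaw -0.114 t 12.25 F [-0.3 -0.5 -0.6] w 0.0233 gf 50.6
 shift [-0.02 -0.01  2.11] = 3 x [-0.006 -0.004  0.703]  turn [ 0.02 -0.01  0.01] = 1 x [ 0.016 -0.008  0.01 ]
```

Request:
apply_moves([
  [[0,-0.01,0,0.5,0.01,0,0],[0,-0.01,0,0.5,0,0,0],[0,0,0,0.5,0,0,0],[0,0,0,0.4,0,0,0],[0,0,0,0.2,0,0,0]],
])

```text
t: 12.67
tcp_pos: [0.5211, -0.4493, 0.1042]
tcp_rot: [0.998, -0.057, -0.0, -0.0]
force: [-2.1, 2.9, 27.0]
width: 0.0234
grasp_force: 55.6
```

Request:
apply_moves([
  [[0,0,0,0,0,0,0],[0,0,0,0,0,0,0],[0,0,0,0,0,0,0]],
])

```text
t: 12.92
tcp_pos: [0.5219, -0.4504, 0.1061]
tcp_rot: [0.998, -0.057, 0.001, 0.001]
force: [-0.5, 0.2, -2.2]
width: 0.0234
grasp_force: 50.6
```

```bash
python3 -c "
from h import *
plan([.5216,-.4491,.104],-.115)"
```

```text
tcp [ 0.5219 -0.4504  0.1061] yaw -0.114 t 12.92 F [-0.5  0.2 -2.2] w 0.0234 gf 50.6
 shift [-0.01 -0.03  0.05] = 1 x [-0.012 -0.032  0.053]  turn [ 0.02 -0.02  0.01] = 1 x [ 0.019 -0.024  0.009]
```

Request:
apply_moves([
  [[0,-0.01,-0.03,0.05,0,0,0],[0,0,0,0,0,0,0],[85,0,0,0,0,0,0],[85,0,0,0,0,0,0],[85,0,0,0,0,0,0]],
])

```text
t: 13.33
tcp_pos: [0.5204, -0.4479, 0.1017]
tcp_rot: [0.998, -0.057, -0.0, -0.001]
force: [-0.2, -0.3, -0.3]
width: 0.0592
grasp_force: 0.0
```

Request:
apply_moves([
  [[85,0,0,0,0,0,0],[85,0,0,0,0,0,0],[85,0,0,0,0,0,0],[85,0,0,0,0,0,0],[85,0,0,-0.5,0,0,0]],
])

```text
t: 13.75
tcp_pos: [0.5181, -0.4455, 0.1168]
tcp_rot: [0.998, -0.057, -0.004, -0.004]
force: [-0.4, 0.6, -2.0]
width: 0.0849
grasp_force: 0.0
```

Request:
apply_moves([
  [[85,0,0,-1,0,0,0],[85,0,0,-1,0,0,0],[85,0,0,-0.8,0,0,0],[85,0,0,0,0,0,0],[85,0,0,0,0,0,0]],
])

```text
t: 14.17
tcp_pos: [0.522, -0.4497, 0.2381]
tcp_rot: [0.998, -0.057, 0.003, 0.002]
force: [-0.6, 0.7, -1.4]
width: 0.0852
grasp_force: 0.0
```

```bash
cat > dock.py <<'E'
from h import *
fr,P,T,f,c=cam("wrist"); z=P[...,2]; q=(abs(P[...,0]-.516)<.06)&(abs(P[...,1]+.447)<.07)
for n,lo,hi in(('flange/lips',.06,.072),('cap',.115,.14),('handle',.075,.115)):
    m=q&(z>lo)&(z<hi)
    if m.sum()>5: print(n,m.sum(),cv2.minAreaRect(P[m][:,:2].astype(np.float32)*1000),P[m].mean(0).round(4),P[m][:,2].max().round(4))
E
python3 dock.py; python3 look.py
```

```text
flange/lips 4446 ((515.8986206054688, -448.0896911621094), (86.28429412841797, 69.99798583984375), 84.0566177368164) [ 0.5189 -0.4481  0.0666] 0.0719
cap 1078 ((518.9747924804688, -448.6557922363281), (23.61903953552246, 25.17178726196289), 84.12281036376953) [ 0.5207 -0.449   0.1272] 0.132
handle 309 ((518.4423217773438, -448.85198974609375), (24.354751586914062, 26.459287643432617), 82.98257446289062) [ 0.5307 -0.4504  0.0981] 0.1149
red [ 506.  -291.2] [ 76.2 150.4] -0.253 676 label [ 0.4472 -0.276   0.0197] [ 0.4483 -0.2744  0.02  ]
yellow [ 490.2 -141.9] [ 75.9 149.4] -0.186 738 label [ 0.4305 -0.1307  0.0197] [ 0.4309 -0.1301  0.0194]
green [491.1   4.4] [ 74.3 146.1] -0.242 366 label [0.4322 0.0189 0.0197] [0.4314 0.019  0.0202]
```

The scanner hangs where it was. Next is the red carrier: pinch the fin at carrier x = -25 mm.

Request:
apply_moves([
  [[85,-0.29,-0.8,0,0,0,0],[85,-0.29,-0.8,0.4,0,0,0],[85,-0.29,-0.8,0.5,0,0,0],[85,-0.29,-0.8,0.5,0,0,0],[85,-0.3,-0.78,0.5,0,0,0]],
])

```text
t: 14.68
tcp_pos: [0.4786, -0.2806, 0.1545]
tcp_rot: [0.998, -0.057, -0.002, -0.002]
force: [-0.2, 0.7, -0.4]
width: 0.0852
grasp_force: 0.0
```

Request:
apply_moves([
  [[85,0,0,0,0,0,0.65],[85,0,0,0,0,0,0.65],[85,0,0,0,0,0,0],[85,0,0,0,0,0,0],[85,0,0,0,0,0,0]],
])

```text
t: 15.1
tcp_pos: [0.4804, -0.2834, 0.1572]
tcp_rot: [0.992, -0.124, -0.001, -0.001]
force: [0.0, -0.1, -0.3]
width: 0.085
grasp_force: 0.0
```

```bash
cat > near.py <<'E'
from h import *
import sys
fr,P,T,f,c=cam("wrist"); C=carriers(fr,P); k=sys.argv[1]
for n,v in C.items(): print(n,v)
s=read_state()
# fin: coloured pixels above the plate
hsv=cv2.cvtColor(fr,cv2.COLOR_BGR2HSV)
m=HUE[k](hsv[...,0].astype(int))&(hsv[...,1]>90)&(P[...,2]>.062)&(P[...,2]<.078)
q=P[m]; q=q[np.linalg.norm(q-np.median(q,0),axis=1)<.03] if len(q) else q
if len(q)>5: print("fin top",cv2.minAreaRect(q[:,:2].astype(np.float32)*1000),len(q),q[:,2].mean().round(4))
z=P[...,2]; b=(z>.064)&(z<.075)&(P[...,0]>.615)&(P[...,0]<.73)&(P[...,1]>-.34)&(P[...,1]<.01)&(hsv[...,1]<60)
if b.sum()>50: print("board",cv2.minAreaRect(P[b][:,:2].astype(np.float32)*1000),P[b][:,0].min())
E
python3 near.py red; python3 look.py; python3 -c "
from h import *
plan([.4818,-.2848,.05],-.251)"
```

```text
red (array([ 505.1, -291.8]), array([ 76.7, 151.6]), np.float64(-0.257), 8905, 0.007)
yellow (array([ 505.8, -144.2]), array([ 80.7, 119.4]), np.float64(-0.184), 5834, 0.007)
green (array([474.2, -30.1]), array([ 20.6, 112.3]), np.float64(-0.419), 1513, 0.0068)
fin top ((482.3658752441406, -286.1741027832031), (11.537120819091797, 25.590248107910156), 75.62043762207031) 682 0.0702
board ((636.8511962890625, -191.8450927734375), (79.58135986328125, 13.515755653381348), 88.10783386230469) 0.6289690277671516
red [ 541.1 -300.9] [77.2 76.7] 1.324 217 label [ 0.5263 -0.3598  0.0197] [nan nan nan]
yellow [ 490.4 -142. ] [ 75.8 149.9] -0.181 736 label [ 0.4307 -0.1311  0.0197] [ 0.4309 -0.1301  0.0199]
green [491.1   4.5] [ 74.4 145.3] -0.242 376 label [0.4322 0.019  0.0197] [0.4311 0.0189 0.0197]
tcp [ 0.4808 -0.2838  0.1578] yaw -0.25 t 15.2 F [-0.2 -0.4  0. ] w 0.0849 gf 0.0
 shift [0.03 0.02 2.69] = 3 x [0.011 0.007 0.898]  turn [-0.01  0.01  0.01] = 1 x [-0.006  0.006  0.01 ]h.py:47: RuntimeWarning: Mean of empty slice.
  return P[m].mean(0).round(4),m.sum()
  ret = um.true_divide(
```

Request:
apply_moves([
  [[85,0.04,0.05,0.5,0,0,0],[85,0,0,0.8,0,0,0],[85,0,0,0.6,0,0,0],[85,0,0,0.5,0,0,0],[85,0,0,0.29,0,0,0]],
])

```text
t: 15.62
tcp_pos: [0.4803, -0.2849, 0.0477]
tcp_rot: [0.992, -0.125, -0.002, -0.001]
force: [0.0, 0.5, -0.5]
width: 0.0851
grasp_force: 0.0
```

Request:
apply_moves([
  [[85,0,0,0,0,0,0],[0,0,0,0,0,0,0],[0,0,0,0,0,0,0],[0,0,0,0,0,0,0],[0,0,0,0,0,0,0]],
], grip_force=60)

```text
t: 16.03
tcp_pos: [0.4828, -0.2865, 0.052]
tcp_rot: [0.992, -0.125, 0.001, 0.001]
force: [0.2, -0.3, 0.8]
width: 0.0385
grasp_force: 0.0
```

Request:
apply_moves([
  [[0,0,0,0,0,0,0],[0,0,0,0,0,0,0],[0,0,0,0,0,0,0],[0,0,0,0,0,0,0],[0,0,0,0,0,0,0]],
])

```text
t: 16.45
tcp_pos: [0.4821, -0.286, 0.0512]
tcp_rot: [0.992, -0.125, 0.0, 0.0]
force: [-1.2, -0.1, 5.0]
width: 0.0112
grasp_force: 60.1
```

Request:
apply_moves([
  [[0,0,0,-0.05,0,0,0],[0,0,0,-0.05,0,0,0],[0,0,0,0,0,0,0],[0,0,0,0,0,0,0],[0,0,0,0,0,0,0]],
])

```text
t: 16.87
tcp_pos: [0.4813, -0.2853, 0.0537]
tcp_rot: [0.992, -0.125, -0.001, -0.001]
force: [0.3, -0.1, -2.5]
width: 0.0112
grasp_force: 59.1
```

```bash
cat > ins.py <<'E'
from h import *
import sys
# bay centres: riser pose estimate; TCP where the fin (carrier x=-25) stands, at riser x given for the carrier origin
def bay(yb,xo,c=(.6725,-.1664),a=-.029):
    M=np.array([[np.cos(a),-np.sin(a)],[np.sin(a),np.cos(a)]]); return np.array(c)+M@np.array([xo-.025,yb]),a
if __name__=="__main__":
    p,a=bay(float(sys.argv[1]),float(sys.argv[2])); s=read_state(); print("to",p.round(4)); plan([*p,float(sys.argv[3]) if len(sys.argv)>3 else s["tcp_pos"][2]],a)
E
python3 ins.py -.104 -.165;python3 look.py
```

```text
to [ 0.4796 -0.2648]
tcp [ 0.4813 -0.2853  0.0537] yaw -0.25 t 16.87 F [ 0.3 -0.1 -2.5] w 0.0112 gf 59.1
 shift [-0.17 -0.48  0.  ] = 1 x [-0.167 -0.484  0.001]  turn [-0.01  0.02 -2.11] = 3 x [-0.004  0.005 -0.704]
red [ 538.4 -295.3] [73.7 82.3] -0.3 191 label [ 0.4804 -0.2774  0.0197] [nan nan nan]
yellow [ 490. -142.] [ 76.  149.8] -0.181 734 label [ 0.4303 -0.1311  0.0197] [ 0.4309 -0.1298  0.0199]
green [491.2   4.6] [ 74.7 145.9] -0.242 386 label [0.4323 0.0191 0.0197] [0.4308 0.0183 0.0198]h.py:47: RuntimeWarning: Mean of empty slice.
  return P[m].mean(0).round(4),m.sum()
  ret = um.true_divide(
```

Request:
apply_moves([
  [[0,-0.08,-0.24,0,0,0,-0.4],[0,-0.08,-0.24,0,0,0,-0.4],[0,0,0,0,0,0,-0.45],[0,0,0,0,0,0,-0.45],[0,0,0,0,0,0,-0.4]],
])

```text
t: 17.33
tcp_pos: [0.4797, -0.2651, 0.0541]
tcp_rot: [1.0, -0.014, -0.0, -0.0]
force: [-0.0, -0.3, -2.8]
width: 0.0111
grasp_force: 59.2
```

Request:
apply_moves([
  [[0,0,0,0,0,0,0],[0,0,0,0,0,0,0],[0,0,0,0,0,0,0]],
])

```text
t: 17.58
tcp_pos: [0.4798, -0.2655, 0.0542]
tcp_rot: [1.0, -0.016, -0.0, -0.0]
force: [-0.3, -0.2, -1.4]
width: 0.0109
grasp_force: 59.2
```

```bash
python3 ins.py -.104 -.046 .0535; python3 near.py red; python3 -c "
from h import *
fr,P,*_=cam('wrist'); cv2.imwrite('pics/w5.png',fr)"
```

```text
to [ 0.5985 -0.2683]
tcp [ 0.4798 -0.2655  0.0542] yaw -0.031 t 17.58 F [-0.3 -0.2 -1.4] w 0.0109 gf 59.2
 shift [ 2.97 -0.02  0.02] = 3 x [ 0.99  -0.007  0.006]  turn [-0.01  0.01 -0.02] = 1 x [-0.007  0.005 -0.022]
red (array([ 511.2, -265.3]), array([ 78.1, 135.4]), np.float64(-0.033), 16785, 0.01)
yellow (array([ 497.4, -148. ]), array([ 70.1, 134.6]), np.float64(-0.189), 14655, 0.007)
green (array([ 473.7, -413.4]), array([6.5, 5.7]), np.float64(1.536), 99, 0.0098)
fin top ((486.8487243652344, -264.51953125), (33.79390335083008, 34.14115524291992), 46.77499008178711) 2376 0.0726
```

View pics/w5.png

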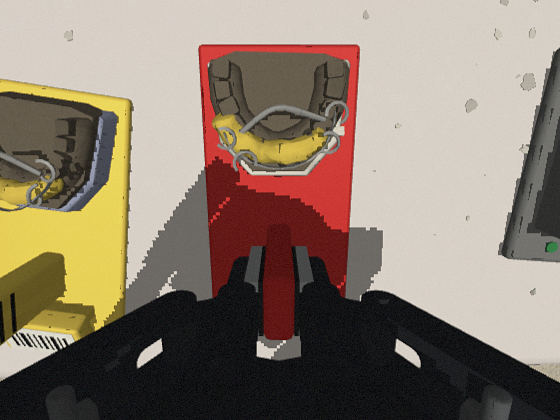

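The wrist view shows red straight and clear, held level, with its far edge at row 46. Sliding in.

Request:
apply_moves([
  [[0,0.2,0,0.03,0,0,-0.02],[0,0.35,0,0,0,0,0],[0,0.35,0,0,0,0,0],[0,0.35,0,0,0,0,0],[0,0.25,0,0,0,0,0]],
])

```text
t: 18.1
tcp_pos: [0.5416, -0.2674, 0.0533]
tcp_rot: [1.0, -0.014, 0.001, -0.0]
force: [-0.1, -0.3, -1.6]
width: 0.0115
grasp_force: 59.2
```

Request:
apply_moves([
  [[0,0.25,0,0,0,0,0],[0,0.25,0,0,0,0,0],[0,0.25,0,0,0,0,0],[0,0.2,0,0,0,0,0],[0,0.1,0,0,0,0,0]],
])

```text
t: 18.52
tcp_pos: [0.583, -0.2684, 0.0531]
tcp_rot: [1.0, -0.014, 0.0, -0.0]
force: [0.1, -0.5, -2.9]
width: 0.0116
grasp_force: 59.2
```

```bash
python3 ins.py -.104 -.046 .0515; python3 near.py red; python3 look.py|tail -2; python3 -c "
from h import *
fr,P,*_=cam('wrist'); cv2.imwrite('pics/w6.png',fr)"
```

```text
to [ 0.5985 -0.2683]
tcp [ 0.583  -0.2684  0.0531] yaw -0.028 t 18.52 F [ 0.1 -0.5 -2.9] w 0.0116 gf 59.2
 shift [ 0.39 -0.01  0.04] = 1 x [ 0.387 -0.015  0.041]  turn [-0.   -0.    0.01] = 1 x [-0.004 -0.003  0.01 ]
red (array([ 581.9, -267.4]), array([77.8, 69.3]), np.float64(1.546), 10362, 0.0089)
yellow (array([ 558.6, -153.9]), array([79.9, 16.1]), np.float64(1.422), 2023, 0.0067)
fin top ((590.583251953125, -268.01629638671875), (33.609825134277344, 34.146339416503906), 44.77663040161133) 2328 0.0717
board ((655.6593017578125, -253.50738525390625), (153.56842041015625, 54.54183578491211), 88.19038391113281) 0.62634485939864
yellow [ 489.9 -141.8] [ 75.6 150.2] -0.18 731 label [ 0.4302 -0.1309  0.0197] [ 0.4379 -0.1156  0.0213]
green [491.3   4.3] [ 74.1 146. ] -0.243 464 label [0.4324 0.0189 0.0197] [0.431  0.0186 0.0199]h.py:47: RuntimeWarning: Mean of empty slice.
  return P[m].mean(0).round(4),m.sum()
  ret = um.true_divide(
```

View pics/w6.png

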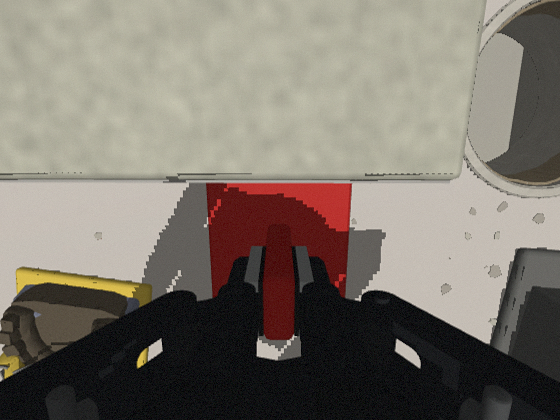

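Request:
apply_moves([
  [[0,0.08,0,0.02,0,0,0],[0,0.08,0,0.02,0,0,0],[0,0.07,0,0,0,0,0],[0,0.06,0,0,0,0,0],[0,0.05,0,0,0,0,0]],
])

```text
t: 19.08
tcp_pos: [0.5957, -0.2688, 0.0516]
tcp_rot: [1.0, -0.014, -0.0, -0.0]
force: [-0.9, 0.6, -2.9]
width: 0.0112
grasp_force: 59.3
```

Request:
apply_moves([
  [[0,0.04,0,0,0,0,0],[0,0.03,0,0,0,0,0],[0,0,0,0,0,0,0],[0,0,0,0,0,0,0]],
])

```text
t: 19.42
tcp_pos: [0.5983, -0.2688, 0.0515]
tcp_rot: [1.0, -0.014, -0.0, -0.0]
force: [-0.1, 1.2, -2.6]
width: 0.0117
grasp_force: 59.3
```

```bash
python3 ins.py -.104 -.045 .0515
```

```text
to [ 0.5995 -0.2683]
tcp [ 0.5983 -0.2688  0.0515] yaw -0.028 t 19.42 F [-0.1  1.2 -2.6] w 0.0117 gf 59.3
 shift [ 0.03 -0.01  0.  ] = 1 x [ 0.03  -0.014  0.   ]  turn [-0.01  0.    0.01] = 1 x [-0.006  0.002  0.007]
```

Request:
apply_moves([
  [[0,0.03,0,0,0,0,0],[0,0.03,0,0,0,0,0],[0,0,0,0,0,0,0]],
])

```text
t: 19.67
tcp_pos: [0.6008, -0.269, 0.0516]
tcp_rot: [1.0, -0.014, -0.0, -0.0]
force: [-0.1, 1.0, -2.9]
width: 0.0112
grasp_force: 59.3
```

Request:
apply_moves([
  [[0,0.03,0,0,0,0,0],[0,0.03,0,0,0,0,0],[0,0,0,0,0,0,0]],
])

```text
t: 19.92
tcp_pos: [0.6017, -0.2689, 0.0517]
tcp_rot: [1.0, -0.014, -0.002, -0.001]
force: [-5.0, 0.8, 2.3]
width: 0.0119
grasp_force: 59.9
```

Contact with the back stop at TCP x = 0.6015, so red is home. Releasing and going to yellow.

Request:
apply_moves([
  [[85,0,0,0,0,0,0],[85,0,0,0,0,0,0],[85,0,0,0,0,0,0],[85,0,0,0,0,0,0],[85,0,0,0,0,0,0]],
])

```text
t: 20.33
tcp_pos: [0.6034, -0.2691, 0.0518]
tcp_rot: [1.0, -0.014, 0.0, -0.0]
force: [0.1, 0.2, 0.0]
width: 0.0708
grasp_force: 0.0
```

Request:
apply_moves([
  [[85,0,0,0,0,0,0],[85,0,0,-0.5,0,0,0],[85,0,0,-0.8,0,0,0],[85,0,0,-0.8,0,0,0],[85,-0.5,0,-0.6,0,0,0]],
])

```text
t: 20.75
tcp_pos: [0.5864, -0.2692, 0.1628]
tcp_rot: [1.0, -0.013, 0.003, 0.001]
force: [-0.2, -0.4, 0.8]
width: 0.085
grasp_force: 0.0
```

Request:
apply_moves([
  [[85,-0.8,-0.9,0,0,0,0],[85,-0.8,-0.9,0,0,0,0],[85,-0.8,-0.9,0,0,0,0],[85,-0.3,-0.2,0,0,0,0.7],[85,0,0,0,0,0,0.7]],
])

```text
t: 21.17
tcp_pos: [0.4874, -0.161, 0.1588]
tcp_rot: [0.996, -0.088, -0.002, -0.001]
force: [-0.5, -0.2, -0.7]
width: 0.085
grasp_force: 0.0
```

Request:
apply_moves([
  [[85,0,0,0,0,0,0],[85,0,0,0,0,0,0],[85,0,0,0,0,0,0]],
])

```text
t: 21.42
tcp_pos: [0.4916, -0.165, 0.16]
tcp_rot: [0.996, -0.087, 0.0, -0.0]
force: [-0.0, -0.7, -0.4]
width: 0.0854
grasp_force: 0.0
```

```bash
python3 look.py 2>/dev/null; python3 near.py yellow;  python3 -c "
from h import *
plan([.4657,-.1375,.05],-.182)"
```

```text
red [ 592.5 -266.9] [75.9 83.8] -0.019 473 label [ 0.5318 -0.2657  0.0197] [ 0.5568 -0.2637  0.0165]
yellow [ 732.3 -458. ] [33.6 41.7] -1.496 59 label [ 0.7278 -0.3975  0.0197] [nan nan nan]
green [491.1   4.3] [ 74.1 145.8] -0.241 599 label [0.4322 0.0188 0.0197] [0.4316 0.0182 0.0202]
red (array([ 591.7, -268.4]), array([76.5, 81.4]), np.float64(-0.032), 5772, 0.007)
yellow (array([ 488.3, -142.2]), array([ 77.4, 154.4]), np.float64(-0.186), 8120, 0.007)
green (array([498.7,   0.8]), array([ 75.9, 133.7]), np.float64(-0.245), 5789, 0.007)
fin top ((466.72320556640625, -138.65426635742188), (12.021296501159668, 25.348533630371094), 79.49214172363281) 637 0.0698
board ((639.7933959960938, -75.84858703613281), (109.6261215209961, 12.512768745422363), 88.01270294189453) 0.63204826908204
tcp [ 0.4915 -0.165   0.1597] yaw -0.174 t 21.52 F [ 0.1 -0.1 -0.4] w 0.0848 gf 0.0
 shift [-0.75 -0.56  2.74] = 3 x [-0.252 -0.188  0.915]  turn [-0.   -0.    0.07] = 1 x [-0.004 -0.     0.072]
```

Request:
apply_moves([
  [[85,-0.37,-0.27,0,0,0,0.07],[85,-0.37,-0.27,0.3,0,0,0],[85,0,0,0.6,0,0,0],[85,0,0,0.6,0,0,0],[85,0,0,0.6,0,0,0]],
])

```text
t: 21.93
tcp_pos: [0.4663, -0.1383, 0.0752]
tcp_rot: [0.996, -0.091, 0.001, 0.0]
force: [0.6, -0.3, 0.3]
width: 0.085
grasp_force: 0.0
```

Request:
apply_moves([
  [[85,0,0,0.4,0,0,0],[85,0,0,0.23,0,0,0],[85,0,0,0,0,0,0],[0,0,0,0,0,0,0],[0,0,0,0,0,0,0]],
])

```text
t: 22.35
tcp_pos: [0.4667, -0.1385, 0.0515]
tcp_rot: [0.996, -0.091, 0.001, 0.0]
force: [0.2, -0.4, 0.9]
width: 0.0629
grasp_force: 0.0
```

Request:
apply_moves([
  [[0,0,0,0,0,0,0],[0,0,0,0,0,0,0],[0,0,0,0,0,0,0],[0,0,0,0,0,0,0],[0,0,0,0,0,0,0]],
])

```text
t: 22.77
tcp_pos: [0.466, -0.1381, 0.0511]
tcp_rot: [0.996, -0.091, 0.0, -0.0]
force: [-0.6, 0.6, 3.8]
width: 0.0112
grasp_force: 58.7
```

Request:
apply_moves([
  [[0,0,0,0,0,0,0],[0,0,0,-0.05,0,0,0],[0,0,0,-0.05,0,0,0],[0,0,0,0,0,0,0],[0,0,0,0,0,0,0]],
])

```text
t: 23.18
tcp_pos: [0.4651, -0.1376, 0.0541]
tcp_rot: [0.996, -0.091, -0.001, -0.0]
force: [-0.3, 0.5, -2.9]
width: 0.0112
grasp_force: 58.3
```

```bash
sed -i 's/c=(.6725,-.1664)/c=(.6745,-.1664)/' ins.py; python3 ins.py 0 -.165
```

```text
to [ 0.4846 -0.1609]
tcp [ 0.4651 -0.1376  0.0541] yaw -0.182 t 23.18 F [-0.3  0.5 -2.9] w 0.0112 gf 58.3
 shift [ 0.58  0.48 -0.  ] = 1 x [ 0.584  0.485 -0.001]  turn [-0.01  0.01 -1.46] = 2 x [-0.005  0.007 -0.731]
```

Request:
apply_moves([
  [[0,0.2,0.16,0,0,0,0],[0,0.2,0.16,0,0,0,0],[0,0.18,0.16,0,0,0,-0.48],[0,0,0,0,0,0,-0.48],[0,0,0,0,0,0,-0.5]],
])

```text
t: 23.6
tcp_pos: [0.4865, -0.1626, 0.0547]
tcp_rot: [1.0, -0.014, 0.001, 0.0]
force: [-1.0, 0.4, -2.6]
width: 0.0117
grasp_force: 58.5
```

Request:
apply_moves([
  [[0,0,0,0,0,0,0],[0,0,0,0,0,0,0],[0,0,0,0,0,0,0]],
])

```text
t: 23.85
tcp_pos: [0.4852, -0.1613, 0.0543]
tcp_rot: [1.0, -0.015, -0.0, -0.0]
force: [0.4, 0.0, -2.0]
width: 0.0114
grasp_force: 58.5
```

```bash
python3 ins.py 0 -.06 .053; python3 near.py yellow
```

```text
to [ 0.5895 -0.1639]
tcp [ 0.4852 -0.1613  0.0543] yaw -0.031 t 23.85 F [ 0.4  0.  -2. ] w 0.0114 gf 58.5
 shift [ 2.61 -0.01  0.03] = 3 x [ 0.87  -0.005  0.011]  turn [-0.    0.   -0.02] = 1 x [-0.005  0.002 -0.015]
red (array([ 576.1, -266.7]), array([74.8, 49.6]), np.float64(1.539), 8164, 0.0071)
yellow (array([ 516.8, -161.3]), array([ 78.2, 136. ]), np.float64(-0.032), 17539, 0.0101)
green (array([485.3, -20.5]), array([ 29., 150.]), np.float64(-0.245), 9798, 0.0069)
fin top ((492.3080749511719, -160.77902221679688), (33.4781494140625, 33.12971496582031), 44.88176345825195) 2378 0.0727
```

Request:
apply_moves([
  [[0,0.2,0,0.03,0,0,-0.02],[0,0.35,0,0,0,0,0],[0,0.35,0,0,0,0,0],[0,0.35,0,0,0,0,0],[0,0.3,0,0,0,0,0]],
])

```text
t: 24.32
tcp_pos: [0.5485, -0.1627, 0.0533]
tcp_rot: [1.0, -0.014, 0.0, -0.0]
force: [0.4, -0.6, -1.2]
width: 0.0112
grasp_force: 58.5
```

Request:
apply_moves([
  [[0,0.25,0,0,0,0,0],[0,0.25,0,0,0,0,0],[0,0.25,0,0,0,0,0],[0,0.2,0,0,0,0,0],[0,0.1,0,0.02,0,0,0]],
])

```text
t: 24.73
tcp_pos: [0.5906, -0.1639, 0.0526]
tcp_rot: [1.0, -0.013, 0.001, -0.0]
force: [-0.7, 0.7, -2.2]
width: 0.0118
grasp_force: 58.5
```

Request:
apply_moves([
  [[0,0.08,0,0.02,0,0,0],[0,0.08,0,0,0,0,0],[0,0.06,0,0,0,0,0],[0,0.04,0,0,0,0,0],[0,0,0,0,0,0,0]],
])

```text
t: 25.15
tcp_pos: [0.5994, -0.1641, 0.0515]
tcp_rot: [1.0, -0.014, -0.0, -0.0]
force: [-0.2, 0.0, -1.5]
width: 0.0113
grasp_force: 58.7
```

```bash
python3 ins.py 0 -.045 .0515
```

```text
to [ 0.6045 -0.1644]
tcp [ 0.5994 -0.1641  0.0515] yaw -0.027 t 25.15 F [-0.2  0.  -1.5] w 0.0113 gf 58.7
 shift [0.13 0.   0.  ] = 1 x [0.129 0.004 0.   ]  turn [-0.01  0.    0.02] = 1 x [-0.006  0.002  0.016]
```

Request:
apply_moves([
  [[0,0.05,0,0,0,0,0],[0,0.05,0,0,0,0,0],[0,0.04,0,0,0,0,0],[0,0,0,0,0,0,0]],
])

```text
t: 25.48
tcp_pos: [0.6045, -0.1642, 0.0515]
tcp_rot: [1.0, -0.014, -0.001, -0.0]
force: [-2.6, 0.5, -1.1]
width: 0.0116
grasp_force: 58.9
```

Request:
apply_moves([
  [[0,0.03,0,0,0,0,0],[0,0.02,0,0,0,0,0],[0,0,0,0,0,0,0]],
])

```text
t: 25.73
tcp_pos: [0.6047, -0.1641, 0.0517]
tcp_rot: [1.0, -0.014, -0.003, -0.001]
force: [-9.2, -0.1, 4.4]
width: 0.0111
grasp_force: 59.7
```

Request:
apply_moves([
  [[85,0,0,0,0,0,0],[85,0,0,0,0,0,0],[85,0,0,0,0,0,0],[85,0,0,0,0,0,0],[85,0,0,0,0,0,0]],
])

```text
t: 26.15
tcp_pos: [0.6074, -0.1643, 0.0518]
tcp_rot: [1.0, -0.014, 0.0, -0.0]
force: [0.2, 0.8, 0.3]
width: 0.0712
grasp_force: 0.0
```

Request:
apply_moves([
  [[85,0,0,0,0,0,0],[85,0,0,-0.5,0,0,0],[85,0,0,-0.8,0,0,0],[85,0,0,-0.8,0,0,0],[85,-0.5,0,-0.6,0,0,0]],
])

```text
t: 26.57
tcp_pos: [0.5904, -0.1646, 0.1629]
tcp_rot: [1.0, -0.013, 0.003, 0.001]
force: [0.1, 0.2, 1.0]
width: 0.085
grasp_force: 0.0
```

Request:
apply_moves([
  [[85,-0.6,-0.9,0,0,0,0],[85,-0.6,-0.9,0,0,0,0],[85,-0.6,-0.9,0,0,0,0],[85,-0.6,-0.9,0,0,0,0],[85,-0.3,-0.4,0,0,0,0.68]],
])

```text
t: 26.98
tcp_pos: [0.4835, -0.0029, 0.1592]
tcp_rot: [0.999, -0.049, -0.001, -0.001]
force: [-0.6, -0.1, -1.1]
width: 0.085
grasp_force: 0.0
```

Request:
apply_moves([
  [[85,0,0,0,0,0,0.68],[85,0,0,0,0,0,0.69],[85,0,0,0,0,0,0],[85,0,0,0,0,0,0],[85,0,0,0,0,0,0]],
])

```text
t: 27.4
tcp_pos: [0.4869, -0.0065, 0.1598]
tcp_rot: [0.993, -0.12, -0.0, -0.0]
force: [0.4, -0.2, -0.5]
width: 0.0852
grasp_force: 0.0
```

```bash
python3 look.py 2>/dev/null; python3 near.py green;  python3 -c "
from h import *
plan([.4669,.0105,.05],-.243)"
```

```text
red [ 592.5 -266.8] [76.1 83.4] -0.015 488 label [ 0.5318 -0.2659  0.0197] [ 0.5568 -0.2655  0.0157]
yellow [ 595.9 -162.6] [75.  83.8] -0.008 501 label [ 0.5352 -0.1621  0.0197] [ 0.5601 -0.1617  0.0165]
green [564.4   6.7] [16.6 42.3] -1.366 27 label [0.5521 0.0661 0.0197] [nan nan nan]
red (array([ 569.2, -235.9]), array([16.8, 34.4]), np.float64(-0.007), 1030, 0.0068)
yellow (array([ 582.6, -163.3]), array([77.9, 56.6]), np.float64(1.536), 3927, 0.0071)
green (array([491.3,   3.4]), array([ 75.6, 148.4]), np.float64(-0.244), 8146, 0.007)
fin top ((467.4389343261719, 8.885085105895996), (11.904922485351562, 25.526134490966797), 75.71736907958984) 615 0.07
tcp [ 0.4869 -0.0066  0.1597] yaw -0.242 t 27.5 F [-0.  -0.7  0.5] w 0.0848 gf 0.0
 shift [-0.59 -0.29  2.74] = 3 x [-0.196 -0.098  0.914]  turn [-0.01  0.    0.01] = 1 x [-0.006  0.005  0.014]
```

Request:
apply_moves([
  [[85,-0.29,-0.14,0,0,0,0],[85,-0.29,-0.13,0.3,0,0,0],[85,0,0,0.6,0,0,0],[85,0,0,0.6,0,0,0],[85,0,0,0.6,0,0,0]],
])

```text
t: 27.92
tcp_pos: [0.4663, 0.0103, 0.0753]
tcp_rot: [0.993, -0.12, 0.0, -0.0]
force: [-0.3, -0.2, -0.4]
width: 0.0851
grasp_force: 0.0
```

Request:
apply_moves([
  [[85,0,0,0.4,0,0,0],[85,0,0,0.23,0,0,0],[85,0,0,0,0,0,0],[0,0,0,0,0,0,0],[0,0,0,0,0,0,0]],
])

```text
t: 28.33
tcp_pos: [0.4677, 0.0097, 0.0517]
tcp_rot: [0.993, -0.121, 0.001, -0.0]
force: [-0.3, -0.2, -0.4]
width: 0.0633
grasp_force: 0.0
```

Request:
apply_moves([
  [[0,0,0,0,0,0,0],[0,0,0,0,0,0,0],[0,0,0,0,0,0,0],[0,0,0,0,0,0,0],[0,0,0,0,0,0,0]],
])

```text
t: 28.75
tcp_pos: [0.4673, 0.0096, 0.0512]
tcp_rot: [0.993, -0.121, 0.0, -0.0]
force: [-0.5, -0.2, 3.0]
width: 0.0112
grasp_force: 59.1
```

Request:
apply_moves([
  [[0,0,0,0,0,0,0],[0,0,0,-0.05,0,0,0],[0,0,0,-0.05,0,0,0],[0,0,0,0,0,0,0],[0,0,0,0,0,0,0]],
])

```text
t: 29.17
tcp_pos: [0.4662, 0.0099, 0.0542]
tcp_rot: [0.993, -0.121, -0.001, -0.0]
force: [-0.3, 0.1, -1.8]
width: 0.0116
grasp_force: 58.3
```

```bash
python3 ins.py .104 -.165
```

```text
to [ 0.4876 -0.0569]
tcp [0.4662 0.0099 0.0542] yaw -0.242 t 29.17 F [-0.3  0.1 -1.8] w 0.0116 gf 58.3
 shift [ 0.92  1.49 -0.  ] = 2 x [ 0.46   0.747 -0.001]  turn [-0.01  0.01 -2.03] = 3 x [-0.002  0.005 -0.678]
```

Request:
apply_moves([
  [[0,0.15,0.25,0,0,0,0],[0,0.26,0.42,0,0,0,0],[0,0.26,0.42,0,0,0,0],[0,0.25,0.4,0,0,0,-0.5],[0,0,0,0,0,0,-0.5]],
])

```text
t: 29.58
tcp_pos: [0.4904, -0.0609, 0.055]
tcp_rot: [0.998, -0.068, 0.001, 0.001]
force: [0.2, -0.2, -1.8]
width: 0.0113
grasp_force: 58.8
```

Request:
apply_moves([
  [[0,0,0,0,0,0,-0.5],[0,0,0,0,0,0,-0.53],[0,0,0,0,0,0,0],[0,0,0,0,0,0,0],[0,0,0,0,0,0,0]],
])

```text
t: 30.0
tcp_pos: [0.4881, -0.0572, 0.0543]
tcp_rot: [1.0, -0.015, -0.0, -0.0]
force: [0.5, 0.1, -3.1]
width: 0.0115
grasp_force: 58.8
```

```bash
python3 ins.py .104 -.06 .053; python3 near.py green
```

```text
to [ 0.5926 -0.06  ]
tcp [ 0.4881 -0.0572  0.0543] yaw -0.031 t 30.0 F [ 0.5  0.1 -3.1] w 0.0115 gf 58.8
 shift [ 2.61 -0.01  0.03] = 3 x [ 0.87  -0.004  0.011]  turn [-0.01  0.01 -0.02] = 1 x [-0.005  0.006 -0.016]
yellow (array([ 579. , -164.4]), array([80.1, 49.5]), np.float64(1.539), 8131, 0.0071)
green (array([521.6, -57.9]), array([ 75.7, 131.3]), np.float64(-0.029), 17304, 0.0101)
fin top ((495.1759948730469, -57.70795822143555), (33.280921936035156, 34.133365631103516), 39.65329360961914) 2375 0.0726
```

Request:
apply_moves([
  [[0,0.2,0,0.03,0,0,-0.02],[0,0.35,0,0,0,0,0],[0,0.35,0,0,0,0,0],[0,0.35,0,0,0,0,0],[0,0.3,0,0,0,0,0]],
])

```text
t: 30.47
tcp_pos: [0.5519, -0.0586, 0.0534]
tcp_rot: [1.0, -0.014, 0.0, -0.0]
force: [-0.0, -0.3, -3.0]
width: 0.0111
grasp_force: 58.9
```

Request:
apply_moves([
  [[0,0.25,0,0,0,0,0],[0,0.25,0,0,0,0,0],[0,0.25,0,0,0,0,0],[0,0.2,0,0,0,0,0],[0,0.1,0,0.02,0,0,0]],
])

```text
t: 30.88
tcp_pos: [0.5939, -0.0598, 0.0526]
tcp_rot: [1.0, -0.014, 0.001, -0.0]
force: [-0.2, -0.3, -1.7]
width: 0.0109
grasp_force: 58.9
```

Request:
apply_moves([
  [[0,0.08,0,0.02,0,0,0],[0,0.08,0,0,0,0,0],[0,0.06,0,0,0,0,0],[0,0.04,0,0,0,0,0],[0,0,0,0,0,0,0]],
])

```text
t: 31.3
tcp_pos: [0.6027, -0.06, 0.0516]
tcp_rot: [1.0, -0.014, -0.0, -0.0]
force: [0.3, -0.2, -2.2]
width: 0.0113
grasp_force: 59.0
```

Request:
apply_moves([
  [[0,0.05,0,0,0,0,0],[0,0.04,0,0,0,0,0],[0,0.03,0,0,0,0,0],[0,0,0,0,0,0,0]],
])

```text
t: 31.63
tcp_pos: [0.6076, -0.0602, 0.0516]
tcp_rot: [1.0, -0.014, 0.0, -0.0]
force: [0.1, 0.0, -2.7]
width: 0.0111
grasp_force: 58.9
```

```bash
python3 ins.py .104 -.045 .0515
```

```text
to [ 0.6075 -0.0604]
tcp [ 0.6076 -0.0602  0.0516] yaw -0.027 t 31.63 F [ 0.1  0.  -2.7] w 0.0111 gf 58.9
 shift [-0.    0.01  0.  ] = 1 x [-0.002  0.005  0.004]  turn [-0.01 -0.    0.02] = 1 x [-0.006 -0.     0.016]
```

Request:
apply_moves([
  [[0,0.03,0,0,0,0,0],[0,0.03,0,0,0,0,0],[0,0,0,0,0,0,0]],
])

```text
t: 31.88
tcp_pos: [0.608, -0.0601, 0.0518]
tcp_rot: [1.0, -0.014, -0.002, -0.001]
force: [-7.0, 0.1, 3.1]
width: 0.0118
grasp_force: 59.9
```

Request:
apply_moves([
  [[0,0.02,0,0,0,0,0],[0,0,0,0,0,0,0],[0,0,0,0,0,0,0]],
])

```text
t: 32.13
tcp_pos: [0.6081, -0.0601, 0.0518]
tcp_rot: [1.0, -0.014, -0.003, -0.001]
force: [-10.0, 0.9, 6.1]
width: 0.0118
grasp_force: 60.1
```

Request:
apply_moves([
  [[85,0,0,0,0,0,0],[85,0,0,0,0,0,0],[85,0,0,0,0,0,0],[85,0,0,0,0,0,0],[85,0,0,0,0,0,0]],
])

```text
t: 32.55
tcp_pos: [0.6111, -0.0603, 0.0519]
tcp_rot: [1.0, -0.014, 0.0, -0.0]
force: [-0.3, 0.6, 0.8]
width: 0.0712
grasp_force: 0.0
```

Request:
apply_moves([
  [[85,0,0,0,0,0,0],[85,0,0,-0.5,0,0,0],[85,0,0,-0.8,0,0,0],[85,0,0,-0.8,0,0,0],[85,-0.5,0,-1,0,0,0]],
])

```text
t: 32.97
tcp_pos: [0.5933, -0.06, 0.1733]
tcp_rot: [1.0, -0.014, 0.0, -0.0]
force: [1.4, 0.4, 0.1]
width: 0.085
grasp_force: 0.0
```

Request:
apply_moves([
  [[85,-0.14,0.97,-0.5,0,0,0],[85,-0.14,0.97,-0.5,0,0,0],[85,-0.14,0.97,-0.5,0,0,0],[85,-0.14,0.97,0,0,0,0],[85,-0.14,0.97,0,0,0,0]],
])

```text
t: 33.38
tcp_pos: [0.5605, -0.2489, 0.2323]
tcp_rot: [1.0, -0.013, 0.002, 0.001]
force: [0.7, 0.2, 0.3]
width: 0.0849
grasp_force: 0.0
```

Request:
apply_moves([
  [[85,-0.14,0.97,0,0,0,0],[85,-0.14,0.97,0,0,0,0],[85,-0.14,0.97,0,0,0,0],[85,-0.14,0.97,0,0,0,0],[85,-0.14,0.97,0,0,0,0.82]],
])

```text
t: 33.8
tcp_pos: [0.5259, -0.4418, 0.2294]
tcp_rot: [0.998, -0.057, -0.0, -0.0]
force: [0.4, 0.1, -0.4]
width: 0.0856
grasp_force: 0.0
```

Request:
apply_moves([
  [[85,0,0,0,0,0,0],[85,0,0,0,0,0,0],[85,0,0,0,0,0,0]],
])

```text
t: 34.05
tcp_pos: [0.5263, -0.4398, 0.229]
tcp_rot: [0.998, -0.057, -0.0, -0.001]
force: [0.4, 1.1, 0.1]
width: 0.0849
grasp_force: 0.0
```

```bash
python3 look.py 2>/dev/null; python3 dock.py; python3 - <<'E'
from h import *
fr,P,*_=cam("top"); cv2.imwrite("pics/crop2.png",cv2.resize(fr[140:270,230:440],None,fx=3.8,fy=3.8,interpolation=cv2.INTER_CUBIC))
z=P[...,2]; b=(z>.064)&(z<.076)&(P[...,0]>.6)&(P[...,0]<.74)&(P[...,1]>-.36)&(P[...,1]<.03)
print("board",cv2.minAreaRect(P[b][:,:2].astype(np.float32)*1000))
a=-.028; l=np.array([.6745+.015*np.cos(a)-.052*np.sin(a),-.1664+.015*np.sin(a)+.052*np.cos(a),.084]); print(l)
m=(np.linalg.norm(P-l,axis=-1)<.03)&(fr.min(-1)>120)&(z>.076); print("white",P[m].mean(0),m.sum())
m=(np.linalg.norm(P-l,axis=-1)<.04)&(z>.075); print("desk pts",P[m].min(0),P[m].max(0),P[m].mean(0),m.sum())
plan([.5216,-.4488,.19],-.115)
E
```

```text
red [ 575.3 -282.6] [122.6  75.9] 0.056 605 label [ 0.5147 -0.286   0.0197] [ 0.5273 -0.2854  0.0195]
yellow [ 595.8 -162.4] [74.8 83.7] -0.019 502 label [ 0.5351 -0.1612  0.0197] [ 0.5598 -0.1624  0.0154]
green [594.5 -58.6] [74.3 69.1] 1.569 136 label [ 0.5944 -0.1193  0.0197] [nan nan nan]
flange/lips 4685 ((515.6397094726562, -447.9570007324219), (86.05988311767578, 69.89436340332031), 84.04161834716797) [ 0.5193 -0.448   0.0666] 0.0708
cap 1151 ((518.808349609375, -449.0436096191406), (23.555513381958008, 24.9636287689209), 83.54618072509766) [ 0.5209 -0.4488  0.1272] 0.1322
handle 358 ((529.8027954101562, -450.4491882324219), (24.057518005371094, 3.5079104900360107), 83.0608901977539) [ 0.5308 -0.4504  0.098 ] 0.115
board ((659.7181396484375, -166.64263916015625), (326.080810546875, 117.02778625488281), 89.83834838867188)
[ 0.69094993 -0.11484033  0.084     ]
white [ 0.69065977 -0.11499003  0.08337266] 95
desk pts [ 0.66541642 -0.14971221  0.07538303] [ 0.70661327 -0.09305155  0.09189653] [ 0.692121   -0.11551895  0.0838307 ] 186
tcp [ 0.5271 -0.4384  0.2296] yaw -0.111 t 34.2 F [-0.3  1.4 -0.5] w 0.0855 gf 0.0
 shift [-0.11  0.27  0.99] = 1 x [-0.107  0.273  0.989]  turn [-0.01  0.01  0.04] = 1 x [-0.01   0.006  0.039]
```

View pics/crop2.png

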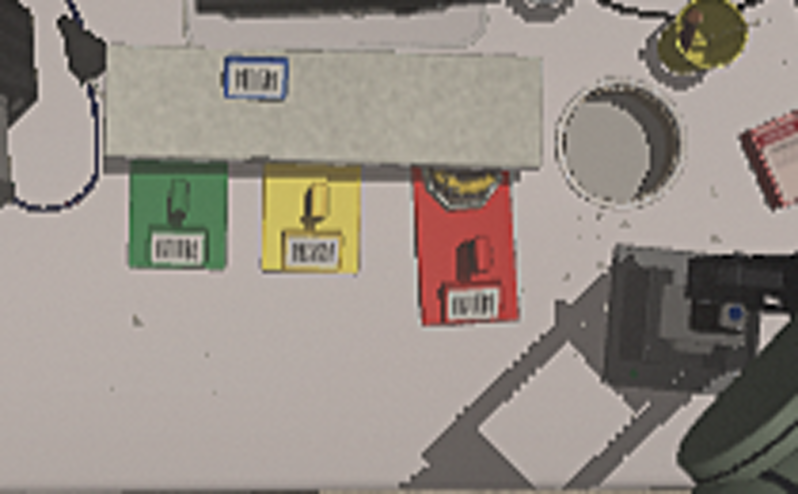

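Green and yellow are home, but the knock has pushed red out to about (0.589,-0.282) at yaw +0.056 (crop pixel (468,250)). I'll re-grip it, back it out a little, straighten it and push it in again.

Request:
apply_moves([
  [[85,0.1,-0.8,0,0,0,0],[85,0.1,-0.8,0,0,0,0],[85,0.1,-0.8,0.5,0,0,0],[85,0.1,-0.8,0.6,0,0,0],[85,0.08,-0.76,0.6,0,0,0]],
])

```text
t: 34.62
tcp_pos: [0.5647, -0.282, 0.1624]
tcp_rot: [0.998, -0.055, 0.001, 0.0]
force: [-0.3, -0.0, -1.0]
width: 0.0849
grasp_force: 0.0
```

Request:
apply_moves([
  [[85,0,0,0,0,0,-0.8],[85,0,0,0,0,0,-0.8],[85,0,0,0,0,0,0],[85,0,0,0,0,0,0],[85,0,0,0,0,0,0]],
])

```text
t: 35.03
tcp_pos: [0.5639, -0.2845, 0.1624]
tcp_rot: [1.0, 0.027, 0.0, 0.0]
force: [0.8, 0.2, 0.0]
width: 0.0851
grasp_force: 0.0
```

```bash
python3 near.py red;  python3 -c "
from h import *
plan([.5638,-.2832,.05],.056)"
```

```text
red (array([ 569.8, -284.6]), array([118.9,  77.3]), np.float64(0.051), 7302, 0.007)
yellow (array([ 591.4, -162. ]), array([79.4, 78. ]), np.float64(1.54), 4536, 0.0071)
green (array([595.3, -73.9]), array([49.1, 74.9]), np.float64(-0.033), 3697, 0.0071)
fin top ((564.7986450195312, -284.86553955078125), (25.083477020263672, 11.850341796875), 2.914376735687256) 657 0.0702
board ((665.5624389648438, -219.43484497070312), (222.72483825683594, 71.86985778808594), 88.41703796386719) 0.626796390731156
tcp [ 0.5638 -0.2848  0.1623] yaw 0.053 t 35.08 F [-0.1 -0.1  0.3] w 0.0851 gf 0.0
 shift [ 0.   -0.04  2.81] = 3 x [ 0.    -0.013  0.936]  turn [ 0.   -0.01 -0.03] = 1 x [ 0.    -0.007 -0.025]
```

Request:
apply_moves([
  [[85,0.01,0,0.5,0,0,0],[85,0,0,0.7,0,0,0],[85,0,0,0.7,0,0,0],[85,0,0,0.5,0,0,0],[85,0,0,0.4,0,0,0]],
])

```text
t: 35.5
tcp_pos: [0.5627, -0.2845, 0.0476]
tcp_rot: [1.0, 0.026, -0.001, -0.001]
force: [0.7, 0.2, 0.2]
width: 0.085
grasp_force: 0.0
```

Request:
apply_moves([
  [[85,0,0,0,0,0,0],[85,0,0,0,0,0,0],[0,0,0,0,0,0,0],[0,0,0,0,0,0,0],[0,0,0,0,0,0,0]],
])

```text
t: 35.92
tcp_pos: [0.565, -0.2856, 0.0516]
tcp_rot: [1.0, 0.027, 0.001, 0.001]
force: [0.7, 0.2, 0.5]
width: 0.0513
grasp_force: 0.0
```

Request:
apply_moves([
  [[0,0,0,0,0,0,0],[0,0,0,0,0,0,0],[0,0,0,0,0,0,0],[0,0,0,0,0,0,0],[0,0,0,0,0,0,0]],
])

```text
t: 36.33
tcp_pos: [0.5641, -0.2849, 0.0502]
tcp_rot: [1.0, 0.027, 0.0, -0.0]
force: [-0.8, 0.6, 3.9]
width: 0.011
grasp_force: 58.8
```

Request:
apply_moves([
  [[0,0,0,-0.05,0,0,0],[0,-0.15,-0.07,0,0,0,0],[0,-0.25,-0.12,0,0,0,0],[0,-0.2,-0.12,0,0,0,0.25],[0,-0.13,-0.12,0,0,0,0.25]],
])

```text
t: 36.75
tcp_pos: [0.5319, -0.268, 0.0506]
tcp_rot: [1.0, 0.0, -0.001, -0.001]
force: [-0.4, -0.0, -2.2]
width: 0.0112
grasp_force: 58.5
```

Request:
apply_moves([
  [[0,0,0,0,0,0,0.27],[0,0,0,0,0,0,0],[0,0,0,0,0,0,0],[0,0,0,0,0,0,0]],
])

```text
t: 37.08
tcp_pos: [0.5333, -0.2687, 0.0512]
tcp_rot: [1.0, -0.013, -0.001, -0.001]
force: [0.6, -0.6, -2.1]
width: 0.0115
grasp_force: 58.5
```

```bash
python3 ins.py -.104 -.06 .053; python3 near.py red
```

```text
to [ 0.5865 -0.2679]
tcp [ 0.5333 -0.2687  0.0512] yaw -0.026 t 37.08 F [ 0.6 -0.6 -2.1] w 0.0115 gf 58.5
 shift [ 1.33 -0.05 -0.05] = 2 x [ 0.664 -0.027 -0.024]  turn [-0.01  0.01  0.03] = 1 x [-0.01   0.012  0.032]
red (array([ 566.8, -269.1]), array([ 79. , 131.7]), np.float64(-0.024), 16991, 0.0079)
yellow (array([ 599.2, -161.7]), array([81.2, 91.7]), np.float64(-0.026), 16891, 0.0071)
green (array([ 472.6, -412.8]), array([7.6, 4. ]), np.float64(0.802), 63, 0.0098)
fin top ((541.1737060546875, -268.1147155761719), (33.99995803833008, 34.17438507080078), 44.989234924316406) 2330 0.0709
board ((630.2293701171875, -258.23846435546875), (141.57962036132812, 4.71118688583374), 88.3866195678711) 0.626011314286053
```

Request:
apply_moves([
  [[0,0.15,-0.02,-0.02,0,0,0.03],[0,0.25,-0.03,0,0,0,0],[0,0.3,0,0,0,0,0],[0,0.3,0,0,0,0,0],[0,0.2,0,0,0,0,0]],
])

```text
t: 37.55
tcp_pos: [0.5841, -0.2685, 0.0527]
tcp_rot: [1.0, -0.014, 0.001, 0.0]
force: [-0.0, 0.4, -2.3]
width: 0.0117
grasp_force: 58.4
```

Request:
apply_moves([
  [[0,0.15,0,0,0,0,0],[0,0.1,0,0,0,0,0],[0,0.08,0,0,0,0,0],[0,0.04,0,0,0,0,0],[0,0,0,0,0,0,0]],
])

```text
t: 37.97
tcp_pos: [0.5967, -0.2687, 0.0523]
tcp_rot: [1.0, -0.015, -0.0, -0.0]
force: [-0.4, -1.0, -3.1]
width: 0.0115
grasp_force: 58.4
```

```bash
python3 ins.py -.104 -.045 .051
```

```text
to [ 0.6015 -0.2683]
tcp [ 0.5967 -0.2687  0.0523] yaw -0.029 t 37.97 F [-0.4 -1.  -3.1] w 0.0115 gf 58.4
 shift [ 0.12 -0.01  0.03] = 1 x [ 0.12  -0.013  0.031]  turn [-0.01  0.01 -0.  ] = 1 x [-0.007  0.006 -0.003]
```

Request:
apply_moves([
  [[0,0.05,0,0.03,0,0,0],[0,0.04,0,0,0,0,0],[0,0.03,0,0,0,0,0],[0,0,0,0,0,0,0]],
])

```text
t: 38.3
tcp_pos: [0.6015, -0.2689, 0.0512]
tcp_rot: [1.0, -0.015, -0.0, -0.0]
force: [0.1, -0.2, -2.7]
width: 0.0116
grasp_force: 58.4
```

Request:
apply_moves([
  [[0,0.03,0,0,0,0,0],[0,0.02,0,0,0,0,0],[0,0,0,0,0,0,0]],
])

```text
t: 38.55
tcp_pos: [0.6017, -0.2689, 0.051]
tcp_rot: [1.0, -0.015, -0.002, -0.001]
force: [-5.7, 0.5, 0.1]
width: 0.0112
grasp_force: 58.9
```

Request:
apply_moves([
  [[0,0.02,0,0,0,0,0],[0,0.02,0,0,0,0,0],[0,0,0,0,0,0,0]],
])

```text
t: 38.8
tcp_pos: [0.6018, -0.2689, 0.0511]
tcp_rot: [1.0, -0.015, -0.004, -0.001]
force: [-9.5, 0.4, 3.2]
width: 0.0111
grasp_force: 59.5
```

Request:
apply_moves([
  [[85,0,0,0,0,0,0],[85,0,0,0,0,0,0],[85,0,0,0,0,0,0],[85,0,0,0,0,0,0],[85,0,0,0,0,0,0]],
])

```text
t: 39.22
tcp_pos: [0.6057, -0.2692, 0.0516]
tcp_rot: [1.0, -0.015, 0.0, -0.0]
force: [0.1, 0.6, 0.5]
width: 0.0713
grasp_force: 0.0
```

Request:
apply_moves([
  [[85,0,0,0,0,0,0],[85,0,0,-0.5,0,0,0],[85,0,0,-0.8,0,0,0],[85,0,0,-0.8,0,0,0],[85,-0.5,0,-1,0,0,0]],
])

```text
t: 39.63
tcp_pos: [0.5878, -0.2681, 0.1725]
tcp_rot: [1.0, -0.014, 0.0, -0.001]
force: [-1.1, 0.1, 0.4]
width: 0.0843
grasp_force: 0.0
```

Request:
apply_moves([
  [[85,-0.29,0.91,-0.5,0,0,0],[85,-0.29,0.91,0,0,0,0],[85,-0.29,0.91,0,0,0,0],[85,-0.29,0.91,0,0,0,0],[85,-0.29,0.91,0,0,0,0.82]],
])

```text
t: 40.05
tcp_pos: [0.5231, -0.449, 0.1923]
tcp_rot: [0.998, -0.058, 0.0, -0.0]
force: [0.7, 0.4, -1.1]
width: 0.0853
grasp_force: 0.0
```

Request:
apply_moves([
  [[85,0,0,0,0,0,0],[85,0,0,0,0,0,0],[85,0,0,0,0,0,0]],
])

```text
t: 40.3
tcp_pos: [0.5235, -0.4473, 0.1914]
tcp_rot: [0.998, -0.058, -0.0, -0.001]
force: [1.1, 0.4, 0.6]
width: 0.085
grasp_force: 0.0
```

```bash
python3 look.py 2>/dev/null; python3 -c "
from h import *
plan([.5213,-.4488,.104],-.115)"
```

```text
red [ 592.6 -266.9] [75.9 83.2] -0.021 490 label [ 0.5319 -0.2656  0.0197] [ 0.5567 -0.265   0.0159]
yellow [ 595.9 -162.5] [74.9 83.9] -0.009 504 label [ 0.5352 -0.162   0.0197] [ 0.5601 -0.1614  0.0163]
green [594.5 -58.6] [74.2 69.3] 1.567 138 label [ 0.5943 -0.1193  0.0197] [nan nan nan]
tcp [ 0.5239 -0.4466  0.1914] yaw -0.114 t 40.35 F [ 0.3 -0.1 -1. ] w 0.0847 gf 0.0
 shift [-0.06  0.07  2.19] = 3 x [-0.019  0.022  0.728]  turn [-0.02  0.01  0.01] = 1 x [-0.015  0.006  0.007]
```

All three are home. Taking the scanner again.

Request:
apply_moves([
  [[85,-0.06,0.07,0.4,-0.01,0,0],[85,0,0,0.6,0,0,0],[85,0,0,0.5,0,0,0],[85,0,0,0.4,0,0,0],[85,0,0,0.29,0,0,0]],
])

```text
t: 40.77
tcp_pos: [0.5211, -0.4473, 0.1019]
tcp_rot: [0.998, -0.056, -0.001, -0.001]
force: [-0.1, 0.2, -0.9]
width: 0.0852
grasp_force: 0.0
```

Request:
apply_moves([
  [[85,0,0,0,0,0,0],[85,0,0,0,0,0,0],[0,0,0,0,0,0,0],[0,0,0,0,0,0,0],[0,0,0,0,0,0,0]],
], grip_force=50)

```text
t: 41.18
tcp_pos: [0.5217, -0.4508, 0.1059]
tcp_rot: [0.998, -0.057, 0.001, 0.001]
force: [-0.3, 0.2, -0.3]
width: 0.0511
grasp_force: 0.0
```

Request:
apply_moves([
  [[0,0,0,0,0,0,0],[0,0,0,0,0,0,0],[0,0,0,0,0,0,0],[0,0,0,0,0,0,0],[0,0,0,0,0,0,0]],
])

```text
t: 41.6
tcp_pos: [0.5212, -0.4506, 0.105]
tcp_rot: [0.998, -0.058, 0.0, 0.001]
force: [0.1, -0.1, 3.8]
width: 0.0235
grasp_force: 49.8
```

```bash
python3 -c "
from h import *
plan([.5213,-.4488,.104],-.115)"
```

```text
tcp [ 0.5212 -0.4506  0.105 ] yaw -0.115 t 41.6 F [ 0.1 -0.1  3.8] w 0.0235 gf 49.8
 shift [-0.   -0.04  0.02] = 1 x [-0.003 -0.045  0.025]  turn [ 0.01 -0.01 -0.  ] = 1 x [ 0.014 -0.007 -0.003]
```

Request:
apply_moves([
  [[0,0,0,-0.4,0,0,0],[0,0,0,-0.9,0,0,0],[0,0,0,-1,0,0,0],[0,0,0,-1,0,0,0],[0,0,0,-0.6,0,0,0]],
])

```text
t: 42.02
tcp_pos: [0.5217, -0.4509, 0.2645]
tcp_rot: [0.998, -0.058, 0.002, 0.002]
force: [0.8, -1.0, -0.4]
width: 0.024
grasp_force: 49.3
```

Request:
apply_moves([
  [[0,0.22,-0.87,0,0,0,0],[0,0.23,-0.87,0,0,0,0],[0,0.22,-0.87,0,0,0,0],[0,0.23,-0.87,0,0,0,0],[0,0.23,-0.87,0,0,0,0]],
])

```text
t: 42.43
tcp_pos: [0.5855, -0.2806, 0.2588]
tcp_rot: [0.998, -0.058, -0.001, -0.0]
force: [0.3, -0.9, -1.4]
width: 0.0233
grasp_force: 49.6
```

Request:
apply_moves([
  [[0,0.22,-0.87,0,0,0,0],[0,0.23,-0.87,0,0,0,0],[0,0.22,-0.87,0,0,0,0],[0,0.23,-0.87,0,0,0,0],[0,0.23,-0.9,0,0,0,-0.83]],
])

```text
t: 42.85
tcp_pos: [0.6505, -0.1118, 0.2586]
tcp_rot: [1.0, -0.014, -0.001, -0.0]
force: [0.9, -1.2, -1.8]
width: 0.0231
grasp_force: 49.5
```

Request:
apply_moves([
  [[0,0,0,0,0,0,0],[0,0,0,0,0,0,0],[0,0,0,0,0,0,0]],
])

```text
t: 43.1
tcp_pos: [0.6503, -0.1134, 0.2588]
tcp_rot: [1.0, -0.014, -0.001, 0.0]
force: [0.5, -0.7, -1.4]
width: 0.0236
grasp_force: 49.8
```

```bash
python3 - <<'E'
from h import *
plan([.6517,-.1139,.255],-.028)
fr,P,*_=cam("wrist"); l=np.array([.691,-.1148,.084]); z=P[...,2]
m=(np.linalg.norm(P-l,axis=-1)<.03)&(fr.min(-1)>120)&(z>.076); print("white",P[m].mean(0),m.sum())
cv2.imwrite("pics/w7.png",fr)
E
```

```text
tcp [ 0.6503 -0.1134  0.2588] yaw -0.028 t 43.1 F [ 0.5 -0.7 -1.4] w 0.0236 gf 49.8
 shift [0.04 0.01 0.1 ] = 1 x [0.036 0.01  0.095]  turn [ 0.01  0.02 -0.  ] = 1 x [ 0.007  0.024 -0.   ]
white [ 0.69189186 -0.11641862  0.08488791] 907
```

View pics/w7.png

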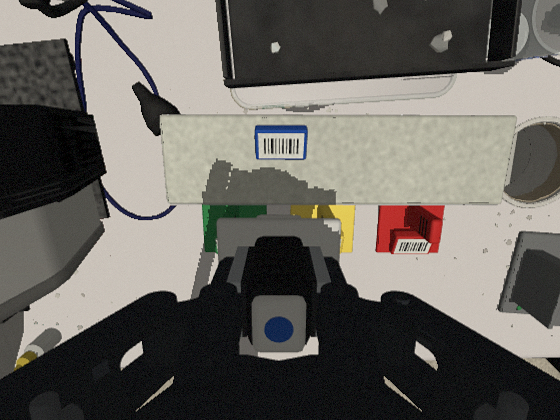

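The location label at (281,146) is centred ahead of the scanner, and red, yellow and green show as home. A small correction, then hold.

Request:
apply_moves([
  [[0,0.04,0.02,0.1,0,0.02,0],[0,0,0,0,0,0,0],[0,0,0,0,0,0,0],[0,0,0,0,0,0,0],[0,0,0,0,0,0,0]],
])

```text
t: 43.57
tcp_pos: [0.6523, -0.115, 0.256]
tcp_rot: [1.0, -0.015, 0.001, 0.0]
force: [-0.6, -0.9, -1.7]
width: 0.0232
grasp_force: 49.8
```

Request:
apply_moves([
  [[0,0,0,0,0,0,0],[0,0,0,0,0,0,0],[0,0,0,0,0,0,0],[0,0,0,0,0,0,0],[0,0,0,0,0,0,0]],
])

```text
t: 43.98
tcp_pos: [0.6524, -0.1143, 0.256]
tcp_rot: [1.0, -0.014, 0.001, 0.0]
force: [0.7, -0.5, -2.3]
width: 0.0233
grasp_force: 49.8
```

Request:
apply_moves([
  [[0,0,0,0,0,0,0],[0,0,0,0,0,0,0],[0,0,0,0,0,0,0],[0,0,0,0,0,0,0],[0,0,0,0,0,0,0]],
])

```text
t: 44.4
tcp_pos: [0.6524, -0.1144, 0.2559]
tcp_rot: [1.0, -0.014, 0.001, 0.0]
force: [0.9, 0.6, -0.9]
width: 0.0233
grasp_force: 49.8
```

Request:
apply_moves([
  [[0,0,0,0,0,0,0],[0,0,0,0,0,0,0],[0,0,0,0,0,0,0],[0,0,0,0,0,0,0],[0,0,0,0,0,0,0]],
])

```text
t: 44.82
tcp_pos: [0.6524, -0.1144, 0.2559]
tcp_rot: [1.0, -0.014, 0.001, 0.0]
force: [-0.9, 0.0, -0.9]
width: 0.0236
grasp_force: 49.8
```

```bash
python3 look.py 2>/dev/null; python3 - <<'E'
from h import *
plan([.5212,-.4500,.255],-.115)
fr,P,*_=cam("wrist"); C=carriers(fr,P); print(C)
E
```

```text
red [ 592.4 -267.4] [76.  82.2] -0.063 469 label [ 0.5318 -0.2636  0.0197] [ 0.5565 -0.2628  0.016 ]
yellow [ 596.  -157.1] [65.3 83.7] -0.029 368 label [ 0.5353 -0.1553  0.0197] [ 0.5601 -0.1565  0.0158]
green [570.8 -88.1] [ 9.1 20.5] -0.01 27 label [ 0.5101 -0.0875  0.0197] [nan nan nan]
tcp [ 0.6524 -0.1144  0.2559] yaw -0.028 t 44.87 F [-0.3 -0.6 -1.7] w 0.0237 gf 49.8
 shift [-3.04  8.48  0.02] = 9 x [-0.338  0.942  0.002]  turn [ 0.   -0.02  0.83] = 1 x [ 0.003 -0.016  0.828]
{'red': (array([ 581.3, -249.6]), array([40.9, 60.9]), np.float64(-0.017), 1163, 0.0069), 'yellow': (array([ 584.1, -187.9]), array([60. , 29.1]), np.float64(0.048), 645, 0.0069), 'green': (array([589.4, -35.7]), array([29.7, 58.3]), np.float64(-0.066), 657, 0.0069)}
```

Held about 1.5 s. Back to the dock.

Request:
apply_moves([
  [[0,-0.34,0.94,0,0,0,0],[0,-0.34,0.94,0,0,0,0],[0,-0.34,0.94,0,0,0,0],[0,-0.34,0.94,0,0,0,0],[0,-0.34,0.94,0,0,0,0]],
])

```text
t: 45.33
tcp_pos: [0.5784, -0.3017, 0.256]
tcp_rot: [1.0, -0.014, 0.001, 0.0]
force: [0.7, 0.0, -2.9]
width: 0.0238
grasp_force: 49.8
```

Request:
apply_moves([
  [[0,-0.34,0.94,0,0,0,0],[0,-0.34,0.94,0,0,0,0],[0,-0.34,0.94,0,0,0,0],[0,-0.32,0.94,0,0,0,0],[0,0,0,0,0,-0.02,0.83]],
])

```text
t: 45.75
tcp_pos: [0.517, -0.4572, 0.2557]
tcp_rot: [0.998, -0.062, -0.001, 0.003]
force: [-1.5, 0.3, -1.4]
width: 0.0234
grasp_force: 50.1
```

Request:
apply_moves([
  [[0,0,0,0.6,0,0,0],[0,0,0,0.6,0,0,0],[0,0,0,0,0,0,0],[0,0,0,0,0,0,0],[0,0,0,0,0,0,0]],
])

```text
t: 46.17
tcp_pos: [0.5218, -0.4494, 0.2088]
tcp_rot: [0.998, -0.057, 0.0, 0.001]
force: [-0.9, -0.4, -1.3]
width: 0.0237
grasp_force: 49.9
```

```bash
python3 -c "
from h import *
plan([.5212,-.4500,.1055],-.115)"
```

```text
tcp [ 0.5218 -0.4494  0.2088] yaw -0.115 t 46.17 F [-0.9 -0.4 -1.3] w 0.0237 gf 49.9
 shift [-0.01  0.01  2.58] = 3 x [-0.004  0.004  0.861]  turn [ 0.01 -0.    0.  ] = 1 x [ 0.011 -0.004  0.001]
```

Request:
apply_moves([
  [[0,0,0,0.6,0,0,0],[0,0,0,0.6,0,0,0],[0,0,0,0.6,0,0,0],[0,0,0,0.4,0,0,0],[0,0,0,0.2,0,0,0]],
])

```text
t: 46.58
tcp_pos: [0.5213, -0.4487, 0.1111]
tcp_rot: [0.998, -0.057, -0.001, -0.0]
force: [-0.5, 0.2, -1.9]
width: 0.0234
grasp_force: 50.2
```

Request:
apply_moves([
  [[0,0,0,0.1,0,0,0],[0,0,0,0.05,0,0,0],[0,0,0,0,0,0,0],[0,0,0,0,0,0,0]],
])

```text
t: 46.92
tcp_pos: [0.5222, -0.4502, 0.1079]
tcp_rot: [0.998, -0.058, 0.001, 0.001]
force: [-0.1, 0.9, -2.1]
width: 0.0238
grasp_force: 50.2
```

```bash
python3 -c "
from h import *
plan([.5212,-.4500,.1045],-.115)"
```

```text
tcp [ 0.5222 -0.4502  0.1079] yaw -0.115 t 46.92 F [-0.1  0.9 -2.1] w 0.0238 gf 50.2
 shift [-0.03 -0.    0.09] = 1 x [-0.025 -0.002  0.085]  turn [ 0.03 -0.02 -0.  ] = 1 x [ 0.025 -0.02  -0.001]
```

Request:
apply_moves([
  [[0,-0.02,0,0.05,0.02,-0.02,0],[0,0,0,0.03,0,0,0],[0,0,0,0,0,0,0],[0,0,0,0,0,0,0]],
])

```text
t: 47.25
tcp_pos: [0.5213, -0.4502, 0.105]
tcp_rot: [0.998, -0.058, -0.0, 0.0]
force: [-0.4, 1.7, 5.6]
width: 0.024
grasp_force: 50.9
```

Request:
apply_moves([
  [[85,0,0,0,0,0,0],[85,0,0,0,0,0,0],[85,0,0,0,0,0,0],[85,0,0,0,0,0,0],[85,0,0,0,0,0,0]],
])

```text
t: 47.67
tcp_pos: [0.5203, -0.449, 0.1022]
tcp_rot: [0.998, -0.058, -0.001, -0.001]
force: [-0.5, -0.2, -0.7]
width: 0.0819
grasp_force: 0.0
```

Request:
apply_moves([
  [[85,0,0,0,0,0,0],[85,0,0,0,0,0,0],[85,0,0,-0.5,0,0,0],[85,0,0,-1,0,0,0],[85,0,0,-1,0,0,0]],
])

```text
t: 48.08
tcp_pos: [0.5193, -0.4479, 0.2007]
tcp_rot: [0.998, -0.058, -0.004, -0.003]
force: [0.4, -0.5, 1.0]
width: 0.0848
grasp_force: 0.0
```

Request:
apply_moves([
  [[85,0,0,-0.8,0,0,0],[85,0,0,0,0,0,0],[85,0,0,0,0,0,0],[85,0,0,0,0,0,0]],
])

```text
t: 48.42
tcp_pos: [0.5205, -0.4491, 0.2341]
tcp_rot: [0.998, -0.058, -0.001, -0.001]
force: [1.5, -0.5, -0.9]
width: 0.0851
grasp_force: 0.0
```

```bash
python3 dock.py; python3 look.py 2>/dev/null; python3 -c "
from h import *
fr,P,*_=cam('top'); cv2.imwrite('pics/crop3.png',cv2.resize(fr[140:270,230:440],None,fx=3.8,fy=3.8,interpolation=cv2.INTER_CUBIC))"
```

```text
flange/lips 4607 ((515.6922607421875, -447.9274597167969), (86.26068878173828, 69.90203094482422), 83.8833999633789) [ 0.5192 -0.4482  0.0666] 0.0713
cap 1108 ((519.15283203125, -449.508544921875), (23.942623138427734, 24.52688217163086), 83.0115737915039) [ 0.5208 -0.4497  0.1273] 0.1322
handle 329 ((529.1280517578125, -450.5904235839844), (24.402095794677734, 5.208991050720215), 84.8368911743164) [ 0.5309 -0.4507  0.0984] 0.115
red [ 592.7 -266.7] [75.9 83.3] -0.025 488 label [ 0.532  -0.2652  0.0197] [ 0.5565 -0.2651  0.0161]
yellow [ 595.8 -162.5] [74.9 83.6] -0.014 509 label [ 0.5351 -0.1617  0.0197] [ 0.56   -0.1614  0.0168]
green [594.8 -58.7] [74.3 69.2] 1.57 137 label [ 0.5948 -0.1194  0.0197] [nan nan nan]
```

View pics/crop3.png

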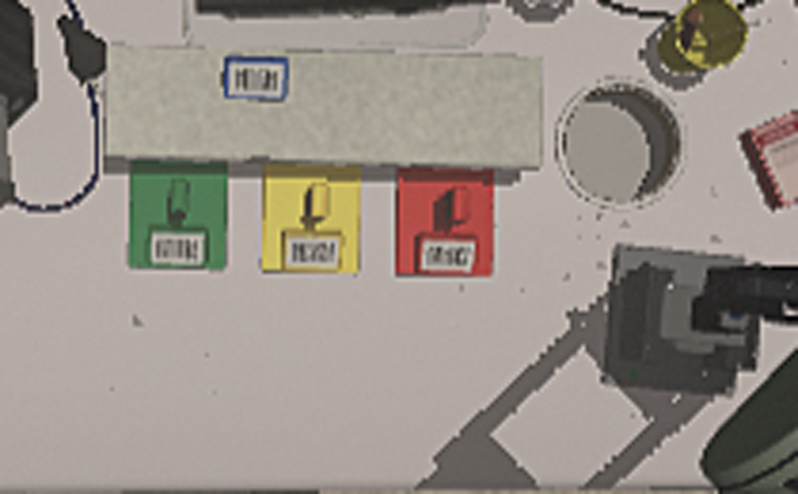

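The picture shows all three carriers home, with front edges at rows 268–276, and the scanner hung in its dock with the arm clear. Handing in.

```bash
python3 -c "
from rig import *
print(close_job())"
```

```text
the job is handed in; nothing more can be done
None
```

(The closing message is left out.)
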